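Set out the soldering blocks

ROBOT

A 6-joint arm with a two-finger parallel gripper is mounted at the origin on the work surface. World frame = base frame: x ahead of the robot, y to its left, z up, the work surface at z = 0. Lengths are in m, angles in rad, forces in N, time in s.
With the tool pointing down it reaches from about 0.4 to 0.825 m from the base axis. Payload 7 kg.
Tool frame: the origin (TCP) lies on the centre line of the jaws, within the pads' length; the fingertips stand 25 mm ahead of it and the grasp point (between the pads) lies 6 mm ahead of it; z points along the fingers, y is the direction in which the jaws open and shut (so a half turn about z gives the same grasp; the last joint's range is limited). The gripper opens to 85 mm and grips with 20 to 120 N. Pads are 22 mm wide; open, the fingers measure 114 mm over their backs; the gripper's body (76 mm by 85 mm) begins 54 mm behind the grasp point. The pads swing forward as they close: fully open they stand 13 mm farther back than shut.
Start: joints at [1.564, 0.359, 0.012, 0, -1.224, -0.288], TCP at [0.196, 0.646, 0.219] pointing down, gripper open.
Joint ranges: [-3.07, 3.07], [-1.43, 2.12], [-1.02, 1.25], [-3.03, 1.67], [-3.05, -0], [-3.03, 3.03]. Speed limits (rad/s): [2.39, 2.39, 3.01, 3.14, 3.14, 3.14].

INTERFACE

Orientations are given as a unit quaternion [w, x, y, z].
In Python, from plant import arm gives the robot as it stands.
- The arm moves only by the tool apply_moves, never from a script. Its argument "targets" is a list of rows, each a list of 7 numbers: the shift along the tool's x, y, z in cm, then the turn, a rotation vector about the tool's x, y, z in rad, then the opening, from -1 (shut) to 1 (fully open). A call has 1 to 10 rows; each row shifts and turns the pose as measured when the row begins, along the tool's axes as they then stand; what a row does not reach is not made up. A row lasts 1/12 s, in which the tool goes at most 41.7 mm and 7.16 degrees, less where a joint would pass 70% of its speed; a pose out of reach is approached as far as the arm can. A call is refused whole if a number of a shift passes 4.17 or a number of a turn 0.125, either way. A call with a gripper value outside its range is refused whole. The fingers move at their own pace and stop on an object; "force" is the grip in N (left out, the last holds). Time passes only in rows, so rows that do not move let the fingers close. It gives the time, the measured TCP pose, the force and the opening at its end, in the units of the state.
- arm.read_state(): the state, without advancing time (a new reading comes with each control period).
- arm.snapshot(name): name is "side" or "top" or "wrist"; returns a dict with "img" (480x640x3 uint8, red, green, blue), "range_z" (480x640 float32, m along the optical axis (not along the pixel's ray), 0 where there is no reading), "fx", "fy", "cx", "cy" (pixels), "world_from_camera" (4x4, takes a point from camera to world coordinates); the wrist camera has in their place "tool_from_camera" (4x4, takes a point from camera to tool coordinates, whose origin is the TCP and whose axes are the flange's). Camera axes: x right, y down, z forward; pixel columns grow to the right and rows downward; lengths in m; the calibration is good to about 2 mm. A picture is of the moment at which its call begins: read the wrist's pose just before it.
- arm.job_done(): hands the job in, once; it reports no verdict.
Trained networks look in a picture, given as the dict that the camera call returned (one of the last four; its "shot" number tells which), for a name from the list of things; names that differ only in an ending like _2 or _b are one class to them, and where a whole thing is asked for, a point or a joint stands for the part that bears it (a point fixed in the world has none). Each returns a list of dicts, best first, with "confidence" (0 to 1); they miss things now and then, are a little off and sometimes report something else, mostly with a low value. They report only what shows in the picture. A call takes as long as a camera call. They do not tell look-alikes from the thing itself.
- arm.look_for(name, picture): "box" ([left, top, right, bottom] in pixels, round what is visible of it).
The state is a dict: "time": time; "q": joint angles; "joint_vel": joint speeds; "joint_torque": joint torques, N m; "ee_pos": TCP position; "ee_rot": TCP orientation; "force": force on the tool from outside, world axes, zero at the start; "moment": the same for the moment, N m; "gripper_width": finger opening in m.
Only numpy, scipy, OpenCV 4.12 (cv2) and the standard library are available. Lean on these libraries where they do the work, as an engineer would, in place of code of your own. Each camera call takes 0.05 s, during which the arm holds its last target.

TASK

The soldering blocks have been piled up on the goldsmith's bench; take the pile apart and set up the bench for work. Set the small round block in the middle of the turntable, the square honeycomb tile in the middle of the mesh on the tripod, the black charcoal block down inside its steel tray, and the long white block in the middle of the granite slab with its length along the slab's. They are brittle: keep each one level as you move it, and leave all four lying flat and still.

Things in the scene. Friction and masses are not known exactly. Their poses are not given: they have to be found in the camera images.
- roundblock_center (a point): Centre (half-way up) of the small round buff fire-brick block, an upright cylinder 44 mm in diameter and 25 mm high; top of the pile at the start. z is its upright axis. About 50 g.
- honeycomb_center (a point): Centre of the cream ceramic honeycomb tile, 56 x 56 mm square (sides along its x and y) and 18 mm thick (z), its top dotted with small holes; second from the top, under the round block. About 70 g.
- charcoal_center (a point): Centre of the black charcoal block, 100 mm long (its x), 60 mm wide (y), 30 mm thick (z); third from the top, under the honeycomb tile and lying crosswise on the white block, overhanging it at both ends. About 120 g.
- magnesia_center (a point): Centre of the long white magnesia soldering block, 140 mm long (its x), 66 mm wide (y), 32 mm thick (z), with scorch spots; bottom of the pile, lying on the table. The blocks of the pile lie loosely on one another, centred within about 7 mm, each up to about 15 degrees out of square with the one below. About 260 g.
- turntable_top (a point): Middle of the top face of the soldering turntable: a round aluminium plate 112 mm in diameter, its flat top 32 mm above the table, on a dark steel foot that does not move; the plate turns stiffly about z, which does not matter. Place of the round block.
- tripod_top (a point): Middle of the top of the square wire mesh, 104 x 104 mm (sides along its x and y), on a three-legged steel stand that does not move; the mesh is rigid, its top 68 mm above the table. Place of the honeycomb tile, turned any way.
- tray_floor (a point): Middle of the inner floor of the charcoal tray: a sheet-steel tray fixed to the table, inside 118 mm long (its x) by 78 mm wide (y), walls 2 mm thick; the floor is 8 mm above the table; the two end walls rise 12 mm above the floor, the two long walls 6 mm; a wire loop sticks out 16 mm at each end. Place of the charcoal block, its length along the tray's, either way round.
- slab_top (a point): Middle of the top face of the dark speckled granite slab, 180 mm long (its x), 104 mm wide (y), its top 20 mm above the table; it does not move. Place of the long white block, its length along the slab's, either way round.
Things that resemble listed ones, but are neither listed nor needed, are in the scene too. Leave any turquoise look-alike of the part that bears magnesia_center alone. There is more than one size of the part that bears charcoal_center; the job needs the larger.

How it is judged:
At the end, for the whole second after the job is handed in: Each block lies flat (0.06 rad) and still on its own place, within 12 mm of its middle seen from above (charcoal 15 mm) and 4 mm of its lying height: round on turntable, honeycomb on mesh, charcoal on tray floor, white on slab; the last two along tray and slab within 0.25 rad (horizontal distance between magnesia_center and slab_top below 0.012 m and z of magnesia_center in the frame of slab_top between 0.012 and 0.02 m and angle between each of magnesia_center, charcoal_center, honeycomb_center, roundblock_center's own z axis and vertical below 0.06 rad and linear speed of each of magnesia, charcoal, honeycomb, roundblock below 0.02 m/s and angular speed of each of magnesia, charcoal, honeycomb, roundblock below 0.2 rad/s and horizontal distance between charcoal_center and tray_floor below 0.015 m and z of charcoal_center in the frame of tray_floor between 0.011 and 0.019 m and horizontal distance between honeycomb_center and tripod_top below 0.012 m and z of honeycomb_center in the frame of tripod_top between 0.005 and 0.013 m and horizontal distance between roundblock_center and turntable_top below 0.012 m and z of roundblock_center in the frame of turntable_top between 0.0085 and 0.0165 m and angle between the x axis of magnesia_center and the x axis of slab_top, either way round below 0.25 rad and angle between the x axis of charcoal_center and the x axis of tray_floor, either way round below 0.25 rad); the robot touches nothing.
It fails at once if one of the four blocks is tipped more than 0.6 rad from level (angle between any of magnesia_center, charcoal_center, honeycomb_center, roundblock_center's own z axis and vertical above 0.6 rad).
It also fails if it takes over 102 s, if anything falls off the work surface, if the arm or the gripper's body presses on something with over 40 N, if the wrist force passes 120 N, or if a joint passes its speed limit or range.

## Working session

There is one attempt and no reset: what is moved stays moved. The work goes in short steps, Python scripts to look and compute and a tool call to move; the robot and the scene stay as the last step left them, time stands still between calls to the robot, and variables do not carry over. Pictures are saved under pics/ and viewed, and the job is handed in when it is done.

Besides the shell and the picture viewer there is one more tool, called after "Emit:" as a command line: name --pt "numbers of a row" for each row, then --argument value for the rest. apply_moves: Moves the arm, as the interface text tells. Its arguments: {"type":"object","properties":{"targets":{"type":"array"},"force":{"type":"number"}},"required":["targets"]}

```bash
ls; mkdir -p pics; python3 - <<'E'
from plant import arm
import cv2,pickle
print(arm.read_state())
for n in ["top","side"]:
    s=arm.snapshot(n); print(n,s["shot"],s["fx"],s["cx"],s["cy"],s["world_from_camera"])
    cv2.imwrite(f"pics/{n}0.png",s["img"][:,:,::-1])
    pickle.dump(s,open(f"{n}0.pkl","wb"))
    for k in ["roundblock_center","honeycomb_center","charcoal_center","magnesia_center","turntable_top","tripod_top","tray_floor","slab_top"]:
        print(k,[(list(map(int,d["box"])),round(d["confidence"],2)) for d in arm.look_for(k,s)])
print(arm.read_state()["time"])
E
```

```text
pics
{'time': 0.0, 'q': array([ 1.56407825e+00,  3.59383185e-01,  1.10183293e-02, -3.46010805e-04,
       -1.22407555e+00, -2.88119064e-01]), 'joint_vel': array([-0.00035613, -0.00028987, -0.00100845, -0.00075534,  0.00148222,
        0.00022827]), 'joint_torque': array([-2.68720951e-04, -5.83331680e+01,  2.93406379e+01,  6.93679288e+00,
       -5.84382797e-03, -1.26413951e-05]), 'ee_pos': array([0.19601447, 0.64537403, 0.21774919]), 'ee_rot': array([ 8.36725782e-04,  9.89144543e-01, -1.46943426e-01, -4.57744940e-05]), 'force': array([ 0.68974243, -0.12538357, -0.4676608 ]), 'moment': array([ 0.01329418,  0.02205109, -0.0393735 ]), 'gripper_width': 0.08509008250231441}
top 1 442.25776777360744 324.3809543315991 239.30906951097597 [[-0.02570157 -0.9969736   0.07336942  0.38164047]
 [-0.99963025  0.02628293  0.00696915 -0.09105335]
 [-0.00887642 -0.07316318 -0.99728048  1.03484439]
 [ 0.          0.          0.          1.        ]]
roundblock_center [([422, 231, 444, 253], 0.87)]
honeycomb_center [([417, 229, 444, 258], 0.87)]
charcoal_center [([412, 216, 442, 262], 0.74), ([471, 213,
[... 373 characters left out ...]
0598 317.0655368624711 241.37951026996618 [[ 0.74577942 -0.50334264  0.43641636  0.02257072]
 [-0.6661196  -0.553691    0.49971087 -0.55380061]
 [-0.00988598 -0.66337957 -0.74821775  0.83449959]
 [ 0.          0.          0.          1.        ]]
roundblock_center [([405, 323, 430, 356], 0.62)]
honeycomb_center [([394, 321, 442, 366], 0.83), ([168, 139, 227, 196], 0.18)]
charcoal_center [([473, 377, 515, 429], 0.79)]
magnesia_center [([310, 403, 386, 480], 0.98), ([366, 318, 458, 400], 0.94)]
turntable_top [([275, 222, 332, 270], 0.57)]
tripod_top [([165, 139, 227, 198], 0.75)]
tray_floor [([411, 234, 476, 294], 0.97)]
slab_top [([278, 127, 340, 188], 0.58), ([403, 323, 428, 353], 0.35)]
0.9
```

View images.

```bash
python3 - <<'E'
import cv2
a=cv2.imread("pics/top0.png");cv2.imwrite("pics/top0crop.png",cv2.resize(a[110:370,100:500],None,fx=2,fy=2,interpolation=cv2.INTER_CUBIC))
cv2.imwrite("pics/pile0.png",cv2.resize(a[200:370,370:510],None,fx=5,fy=5,interpolation=cv2.INTER_CUBIC)[:,:700][:600] if 0 else cv2.resize(a[205:355,370:510],None,fx=4,fy=4,interpolation=cv2.INTER_CUBIC))
E
```

```text
(no output)
```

View pics/top0crop.png

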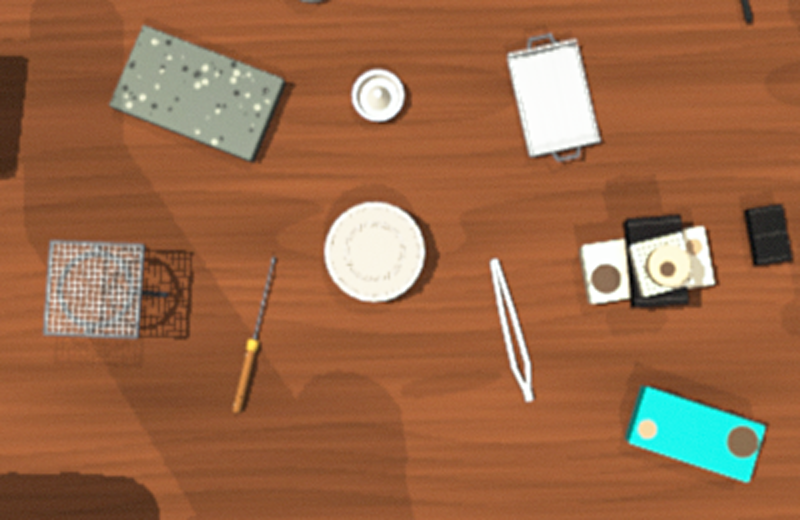

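View pics/side0.png

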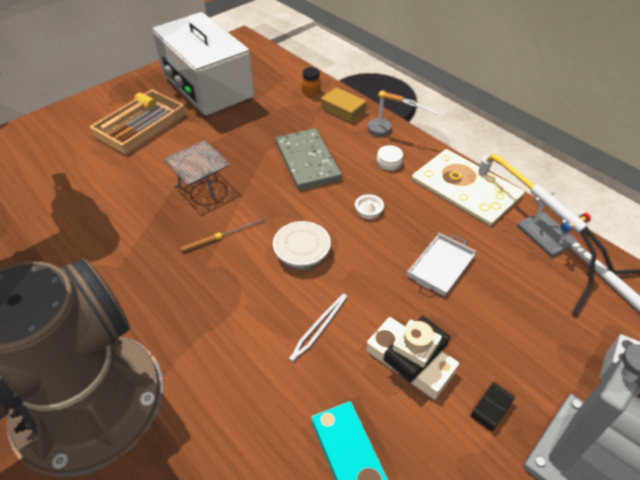

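View pics/pile0.png

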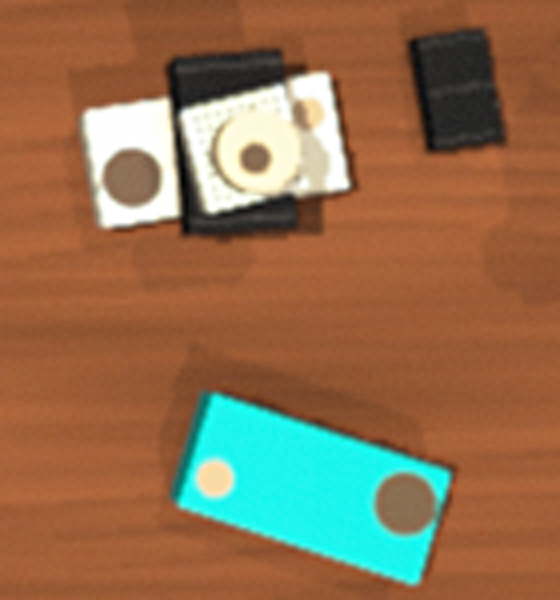

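```bash
cat > h.py <<'E'
import numpy as np,cv2,pickle
from scipy.spatial.transform import Rotation as R
def cloud(s,T=None):
    z=s["range_z"]; v,u=np.mgrid[:480,:640]
    p=np.stack([(u-s["cx"])/s["fx"]*z,(v-s["cy"])/s["fy"]*z,z],-1)
    T=s["world_from_camera"] if T is None else T
    return p@T[:3,:3].T+T[:3,3], z>0
def toolpose(st):
    q=st["ee_rot"]; T=np.eye(4); T[:3,:3]=R.from_quat([q[1],q[2],q[3],q[0]]).as_matrix(); T[:3,3]=st["ee_pos"]; return T
def wristcloud(s,st): return cloud(s,toolpose(st)@s["tool_from_camera"])
def rect(P,lo,hi,box=None):
    m=(P[...,2]>lo)&(P[...,2]<hi)
    if box: m&=(P[...,0]>box[0])&(P[...,0]<box[1])&(P[...,1]>box[2])&(P[...,1]<box[3])
    mm=m.astype(np.uint8); n,l,stt,_=cv2.connectedComponentsWithStats(mm,connectivity=8)
    k=1+np.argmax(stt[1:,4]); pts=P[l==k]
    r=cv2.minAreaRect((pts[:,:2]*1000).astype(np.float32)); (c,wh,a)=r
    if wh[0]<wh[1]: a+=90; wh=wh[::-1]
    a=(a+90)%180-90
    return dict(c=np.round(np.array(c)/1000,4),wh=np.round(wh,1),deg=round(a,1),z=round(float(np.median(pts[:,2])),4),n=len(pts),mean=np.round(pts.mean(0),4))
def plan(st,xyz,yaw=None):
    """shift (cm) in tool axes and the turns. yaw = world angle (deg) of jaw axis (tool y), mod 180"""
    T=toolpose(st); d=T[:3,:3].T@(np.array(xyz)-T[:3,3])*100
    print("t%.2f pos"%st["time"],np.round(T[:3,3],4),"w %.4f"%st["gripper_width"],"F",np.round(st["force"],1))
    print("tool shift cm",np.round(d,2))
    Rm=T[:3,:3]; ty=Rm[:,1]; cur=np.degrees(np.arctan2(ty[1],ty[0]))
    tilt=np.cross(Rm[:,2],[0,0,-1]); print("tilt fix rotvec tool",np.round(Rm.T@tilt,4),"jaw deg %.1f"%cur,"q6 %.2f"%st["q"][5])
    if yaw is not None:
        dy=(yaw-cur+90)%180-90; print("turn about tool z rad %.3f"%(-np.radians(dy)))
E
python3 - <<'E'
from h import *
s=pickle.load(open("top0.pkl","rb")); P,ok=cloud(s)
def boxpix(b,lo,hi):
    m=np.zeros((480,640),bool); m[b[1]-6:b[3]+6,b[0]-6:b[2]+6]=1
    Q=P.copy(); Q[~(m&ok)]=-9; return rect(Q,lo,hi)
tab=P[300:340,300:400][...,2]; print("table",np.median(tab),tab.std())
pb=[388,216,455,262]
for n,lo,hi in [("round",.095,.12),("honey",.072,.09),("char",.055,.07),("magn",.02,.045)]: print(n,boxpix(pb,lo,hi))
print("turq",boxpix([413,305,482,354],.02,.045))
print("small",boxpix([471,213,495,246],.01,.05))
print("turnt",boxpix([261,213,310,260],.024,.04))
print("tripod",boxpix([122,230,183,279],.06,.076))
print("tray",boxpix([353,128,398,189],.004,.03))
print("slab",boxpix([154,123,243,191],.012,.03))
for (u,v) in [(433,241),(422,250),(427,223),(400,250),(375,150),(198,157),(150,255),(285,236)]: print(u,v,P[v,u])
E
```

```text
table -0.00012895023194692268 0.06535456004521355
round {'c': array([ 0.4373, -0.3153]), 'wh': array([42.5, 40.2]), 'deg': 87.9, 'z': 0.1049, 'n': 347, 'mean': array([ 0.4373, -0.3148,  0.1047])}
honey {'c': array([ 0.4401, -0.3142]), 'wh': array([56.5, 55.5]), 'deg': -77.4, 'z': 0.0801, 'n': 332, 'mean': array([ 0.4411, -0.3071,  0.0801])}
char {'c': array([ 0.478 , -0.3114]), 'wh': array([62.4, 34.8]), 'deg': -85.0, 'z': 0.0618, 'n': 331, 'mean': array([ 0.4814, -0.3094,  0.0618])}
magn {'c': array([ 0.4435, -0.2605]), 'wh': array([83.3, 48.4]), 'deg': 2.6, 'z': 0.032, 'n': 634, 'mean': array([ 0.4375, -0.2627,  0.0322])}
turq {'c': array([ 0.2518, -0.3558]), 'wh': array([140.4,  66. ]), 'deg': 70.3, 'z': 0.0319, 'n': 1890, 'mean': array([ 0.2522, -0.3548,  0.0318])}
small {'c': array([ 0.4753, -0.4531]), 'wh': array([67.1, 41.2]), 'deg': 7.5, 'z': 0.02, 'n': 545, 'mean': array([ 0.4749, -0.4518,  0.0199])}
turnt {'c': array([0.4656, 0.0009]), 'wh': array([110. , 109.9]), 'deg': -89.5, 'z': 0.0319, 'n': 1870, 'mean': array([0.4658, 0.0008, 0.0319])}
tripod {'c': array([0.43  , 0.3069]), 'wh': array([106.3, 103.9]), 'deg': 86.1, 'z': 0.067, 'n': 1241, 'mean': array([0.4298, 0.3064, 0.0669])}
tray {'c': array([ 0.6422, -0.2104]), 'wh': array([150.1,  86.8]), 'deg': 8.5, 'z': 0.0083, 'n': 1894, 'mean': array([ 0.6437, -0.2105,  0.0093])}
slab {'c': array([0.6599, 0.2067]), 'wh': array([181.5, 104.5]), 'deg': 67.1, 'z': 0.0197, 'n': 3370, 'mean': array([0.659 , 0.206 , 0.0196])}
433 241 [ 0.44058479 -0.31327916  0.10309059]
422 250 [ 0.42343897 -0.29531225  0.07510797]
427 223 [ 0.48329975 -0.31155411  0.06223297]
400 250 [ 0.42655718 -0.25452336  0.03333636]
375 150 [ 0.66524712 -0.20872247  0.00843155]
198 157 [0.6576481  0.20721349 0.01780534]
150 255 [0.42851063 0.30046172 0.0645833 ]
285 236 [0.46549419 0.00557977 0.03008137]
```

Emit:
apply_moves --pt "3.3 2.3 -0.3 0 0 0 1" --pt "3.3 2.3 -0.3 0 0 0 1" --pt "3.3 2.3 0 0 0 0 1" --pt "3.3 2.3 0 0 0 0 1" --pt "3.3 2.3 0 0 0 0 1" --pt "3.3 2.3 0 0 0 0 1" --pt "3.3 2.3 0 0 0 0 1" --pt "3.3 2.3 0 0 0 0 1" --pt "3.3 2.3 0 0 0 0 1" --pt "2.4 3.2 0 0 0 0 1" --force 40

```text
time: 1.73
ee_pos: [0.4393, 0.3188, 0.224]
ee_rot: [-0.001, 0.99, -0.141, 0.001]
force: [2.3, 1.5, -0.1]
gripper_width: 0.0852
```

```bash
python3 -c "
from h import *
from plant import arm
plan(arm.read_state(),(.4373,-.3151,.2),73)"
```

```text
t1.73 pos [0.4393 0.3188 0.224 ] w 0.0852 F [ 2.3  1.5 -0.1]
tool shift cm [17.51 60.93  2.31]
tilt fix rotvec tool [-0.0021 -0.002   0.    ] jaw deg -106.2 q6 0.30
turn about tool z rad 0.014
```

Emit:
apply_moves --pt "1.5 3.8 0 0 0 0 1" --pt "1.5 3.8 0 0 0 0 1" --pt "1.5 3.8 0 0 0 0 1" --pt "1.5 3.8 0 0 0 0 1" --pt "1.5 3.8 0 0 0 0 1" --pt "1.5 3.8 0 0 0 0 1" --pt "1.2 3.9 0 0 0 0 1" --pt "1.2 3.9 0 0 0 0 1" --pt "1.2 3.9 0 0 0 0 1" --pt "1.2 3.9 0 0 0 0 1"

```text
time: 2.57
ee_pos: [0.4644, -0.0973, 0.2261]
ee_rot: [-0.003, 0.99, -0.14, 0.005]
force: [1.6, 1.1, 0.4]
gripper_width: 0.0854
```

Emit:
apply_moves --pt "0.9 4.0 0 0 0 0 1" --pt "0.9 4.0 0 0 0 0 1" --pt "0.9 4.0 0 0 0 0 1" --pt "0.9 4.0 0 0 0 0 1" --pt "0.9 4.0 0 0 0 0 1" --pt "0.6 2.0 0 0 0 0 1"

```text
time: 3.07
ee_pos: [0.45, -0.3298, 0.2275]
ee_rot: [-0.003, 0.99, -0.141, 0.008]
force: [0.8, 0.5, 0.8]
gripper_width: 0.0855
```

```bash
python3 -c "
from h import *
from plant import arm
plan(arm.read_state(),(.4373,-.3151,.2),73)"
```

```text
t3.07 pos [ 0.45   -0.3298  0.2275] w 0.0855 F [0.8 0.5 0.8]
tool shift cm [-1.67 -1.04  2.73]
tilt fix rotvec tool [-0.0072 -0.0151  0.    ] jaw deg -106.2 q6 1.58
turn about tool z rad 0.015
```

Emit:
apply_moves --pt "-1.7 -1.0 0 -0.007 -0.015 0 1" --pt "0 0 0 0 0 0 1"

```text
time: 3.23
ee_pos: [0.4349, -0.3208, 0.2262]
ee_rot: [0.0, 0.99, -0.144, -0.001]
force: [-1.4, 0.5, -0.2]
gripper_width: 0.0852
```

```bash
cat > look.py <<'E'
import sys
from h import *
from plant import arm
def wlook(tag):
    st=arm.read_state(); s=arm.snapshot("wrist"); s["st"]=st
    pickle.dump(s,open(tag+".pkl","wb")); cv2.imwrite(f"pics/{tag}.png",s["img"][:,:,::-1])
    P,ok=wristcloud(s,st); P[~ok]=-9
    return st,s,P
E
python3 - <<'E'
from look import *
st,s,P=wlook("w1")
plan(st,(.4373,-.3151,.2),73)
print(s["tool_from_camera"].round(3),s["fx"])
B=(.33,.56,-.43,-.2)
for n,lo,hi in [("round",.095,.12),("honey",.072,.09),("char",.055,.07),("magn",.02,.045)]: print(n,rect(P,lo,hi,B))
E
```

```text
t3.23 pos [ 0.4349 -0.3208  0.2262] w 0.0852 F [-1.4  0.5 -0.2]
tool shift cm [ 0.07 -0.62  2.62]
tilt fix rotvec tool [ 0.0007  0.0022 -0.    ] jaw deg -106.6 q6 1.55
turn about tool z rad 0.007
[[ 0.    -0.952 -0.307  0.08 ]
 [ 1.     0.     0.     0.   ]
 [-0.    -0.307  0.952 -0.156]
 [ 0.     0.     0.     1.   ]] 392.73606408967197
round {'c': array([ 0.4406, -0.3152]), 'wh': array([43.1, 43. ]), 'deg': -4.5, 'z': 0.1054, 'n': 2767, 'mean': array([ 0.4418, -0.3157,  0.1052])}
honey {'c': array([ 0.443 , -0.3141]), 'wh': array([56.2, 56.2]), 'deg': -77.1, 'z': 0.0804, 'n': 2247, 'mean': array([ 0.4535, -0.3162,  0.0804])}
char {'c': array([ 0.4679, -0.3121]), 'wh': array([60.5, 60.3]), 'deg': 2.8, 'z': 0.0623, 'n': 2844, 'mean': array([ 0.4827, -0.3125,  0.0624])}
magn {'c': array([ 0.453 , -0.3598]), 'wh': array([66.3, 36.7]), 'deg': 7.3, 'z': 0.0324, 'n': 2932, 'mean': array([ 0.4538, -0.3605,  0.0323])}
```

View pics/w1.png

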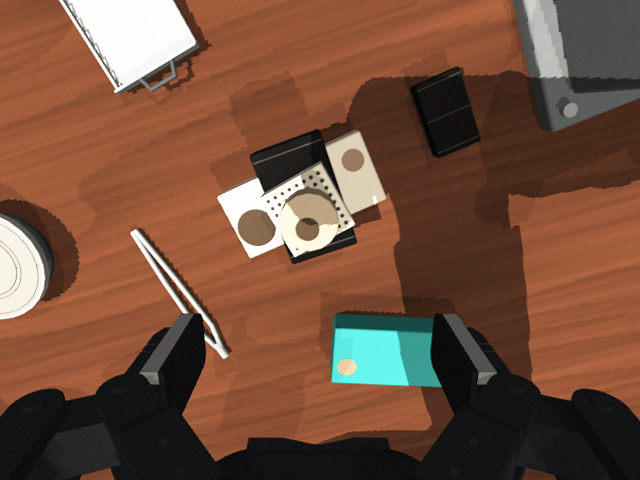

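Emit:
apply_moves --pt "0.3 -0.7 2.5 0 0 0 1" --pt "0 0 3.5 0 0 0 1" --pt "0 0 2.5 0 0 0 1" --pt "0 0 0 0 0 0 1"

```text
time: 3.62
ee_pos: [0.4446, -0.316, 0.1423]
ee_rot: [0.001, 0.99, -0.143, 0.004]
force: [-1.3, 0.2, -1.1]
gripper_width: 0.0853
```

```bash
python3 - <<'E'
from look import *
plan(arm.read_state(),(.4398,-.3152,.107),73.4)
E
```

```text
t3.62 pos [ 0.4446 -0.316   0.1423] w 0.0853 F [-1.3  0.2 -1.1]
tool shift cm [-0.51  0.05  3.52]
tilt fix rotvec tool [ 0.0016 -0.009   0.    ] jaw deg -106.4 q6 1.54
turn about tool z rad 0.003
```

Emit:
apply_moves --pt "-0.5 0 1.8 0.001 -0.009 0 1" --pt "0 0 1.5 0 0 0 1" --pt "0 0 0 0 0 0 1"

```text
time: 3.87
ee_pos: [0.4419, -0.3144, 0.111]
ee_rot: [0.001, 0.99, -0.141, 0.001]
force: [-0.3, 0.5, -0.6]
gripper_width: 0.0855
```

```bash
python3 - <<'E'
from look import *
st,s,P=wlook("w2")
plan(st,(.4398,-.3152,.107),73.4)
B=(.33,.56,-.43,-.2)
print(rect(P,.095,.11,B))
E
```

```text
t3.87 pos [ 0.4419 -0.3144  0.111 ] w 0.0855 F [-0.3  0.5 -0.6]
tool shift cm [-0.18  0.14  0.4 ]
tilt fix rotvec tool [ 0.0015 -0.0018 -0.    ] jaw deg -106.2 q6 1.54
turn about tool z rad 0.007
{'c': array([ 0.4406, -0.3153]), 'wh': array([43.4, 43. ]), 'deg': 19.3, 'z': 0.1053, 'n': 6955, 'mean': array([ 0.4427, -0.3158,  0.105 ])}
```

View pics/w2.png

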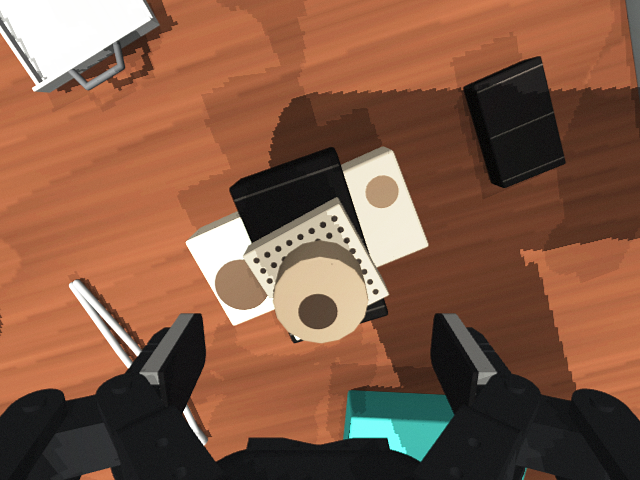

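Emit:
apply_moves --pt "-0.1 0.1 0.4 0 0 0 1" --pt "0 0 0 0 0 0 0.3" --pt "0 0 0 0 0 0 0" --pt "0 0 0 0 0 0 -0.2" --pt "0 0 0 0 0 0 -0.2" --pt "0 0 0 0 0 0 -0.2" --force 25

```text
time: 4.42
ee_pos: [0.4454, -0.3166, 0.1151]
ee_rot: [0.002, 0.99, -0.14, 0.006]
force: [-1.0, -1.1, 0.2]
gripper_width: 0.0342
```

```bash
python3 - <<'E'
from look import *
st,s,P=wlook("w3")
plan(st,(.4398,-.3152,.107),73.4)
T=np.linalg.inv(toolpose(st)); Q=P@T[:3,:3].T+T[:3,3]
m=(abs(Q[...,1])<.06)&(abs(Q[...,0])<.013)&(P[...,2]>-1)
for lo in np.arange(-.05,.05,.005):
    k=m&(abs(Q[...,1])>.015)&(Q[...,1]>lo)&(Q[...,1]<lo+.005)
    if k.any(): print(round(lo,3), Q[k][:,2].max().round(4),Q[k][:,2].min().round(4))
E
```

```text
t4.42 pos [ 0.4454 -0.3166  0.1151] w 0.0342 F [-1.  -1.1  0.2]
tool shift cm [-0.58  0.02  0.8 ]
tilt fix rotvec tool [ 0.0031 -0.0127  0.    ] jaw deg -106.1 q6 1.54
turn about tool z rad 0.009
-0.05 0.0843 -0.0978
-0.045 0.0831 -0.0898
-0.04 0.0548 -0.0769
-0.035 0.0543 -0.0699
-0.03 0.0533 -0.0732
-0.025 0.0365 -0.0731
-0.02 0.0369 -0.072
0.015 0.0364 -0.0719
0.02 0.0834 -0.0729
0.025 0.085 -0.0733
0.03 0.0847 -0.0696
0.035 0.085 -0.0759
0.04 0.0849 -0.089
0.045 0.0847 -0.0978
```

View pics/w3.png

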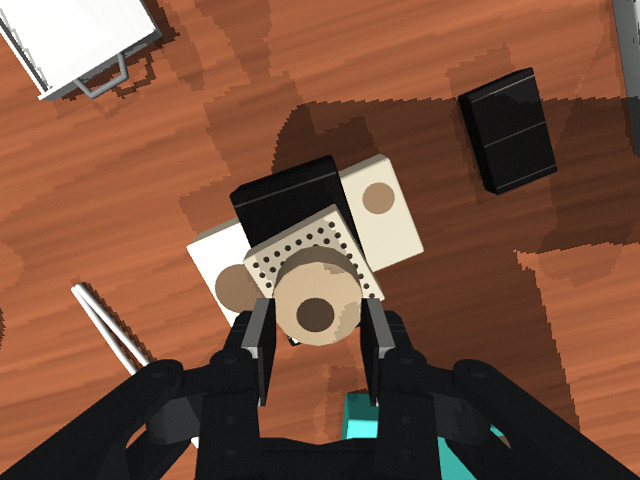

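```bash
python3 - <<'E'
from h import *
for f in ["w2","w3"]:
    s=pickle.load(open(f+".pkl","rb")); 
    Q,ok=cloud(s,s["tool_from_camera"])
    for (u,v) in ([(195,320),(195,335),(160,365),(200,350),(440,320),(180,345)] if f=="w2" else [(268,305),(250,305),(268,330),(255,320),(265,380),(370,305),(380,305),(262,400),(245,340)]): print(f,u,v,Q[v,u].round(4), ok[v,u])
E
```

```text
w2 195 320 [ 0.0107 -0.043  -0.0327] True
w2 195 335 [ 0.0067 -0.0424 -0.0359] True
w2 160 365 [ 0.0123 -0.0444 -0.0609] True
w2 200 350 [-0.0023 -0.0428 -0.0314] True
w2 440 320 [ 0.0111  0.0429 -0.0335] True
w2 180 345 [ 0.011  -0.0429 -0.0489] True
w3 268 305 [ 0.012  -0.0183 -0.0239] True
w3 250 305 [-0.0424 -0.0452  0.082 ] True
w3 268 330 [ 0.009  -0.0169 -0.0366] True
w3 255 320 [ 0.0123 -0.0214 -0.0356] True
w3 265 380 [-0.0024 -0.0169 -0.0483] True
w3 370 305 [ 0.0122  0.0196 -0.0243] True
w3 380 305 [ 0.0124  0.0232 -0.0247] True
w3 262 400 [-0.0075 -0.0177 -0.0516] True
w3 245 340 [ 0.0119 -0.0227 -0.0475] True
```

```bash
python3 - <<'E'
from look import *
s=arm.snapshot("side"); cv2.imwrite("pics/side1.png",cv2.resize(s["img"][180:420,280:560,::-1],None,fx=2.5,fy=2.5))
P,ok=cloud(s); pickle.dump(s,open("side1.pkl","wb"))
m=ok&(abs(P[...,0]-.4454)<.06)&(abs(P[...,1]+.3166)<.06)
for lo in np.arange(.06,.24,.01):
    k=m&(P[...,2]>lo)&(P[...,2]<lo+.01); 
    if k.any(): print(round(lo,3),k.sum(),P[k].min(0).round(3),P[k].max(0).round(3))
E
```

```text
0.06 628 [ 0.394 -0.347  0.06 ] [ 0.497 -0.283  0.07 ]
0.07 355 [ 0.408 -0.348  0.07 ] [ 0.475 -0.282  0.08 ]
0.08 231 [ 0.409 -0.347  0.08 ] [ 0.47  -0.283  0.09 ]
0.09 94 [ 0.417 -0.337  0.09 ] [ 0.449 -0.302  0.1  ]
0.1 496 [ 0.416 -0.337  0.1  ] [ 0.461 -0.295  0.109]
0.12 7 [ 0.431 -0.337  0.127] [ 0.457 -0.299  0.13 ]
0.13 73 [ 0.427 -0.345  0.13 ] [ 0.46  -0.288  0.14 ]
0.14 102 [ 0.427 -0.348  0.14 ] [ 0.46  -0.285  0.15 ]
0.15 96 [ 0.427 -0.346  0.15 ] [ 0.458 -0.286  0.16 ]
0.16 84 [ 0.425 -0.345  0.16 ] [ 0.457 -0.29   0.17 ]
0.17 146 [ 0.419 -0.365  0.17 ] [ 0.455 -0.268  0.18 ]
0.18 202 [ 0.418 -0.369  0.18 ] [ 0.458 -0.263  0.19 ]
0.19 222 [ 0.417 -0.375  0.19 ] [ 0.449 -0.258  0.2  ]
0.2 170 [ 0.416 -0.376  0.2  ] [ 0.45  -0.257  0.21 ]
0.21 174 [ 0.414 -0.375  0.21 ] [ 0.452 -0.257  0.22 ]
0.22 269 [ 0.413 -0.377  0.22 ] [ 0.461 -0.257  0.23 ]
0.23 263 [ 0.416 -0.377  0.23 ] [ 0.457 -0.257  0.24 ]
```

View pics/side1.png

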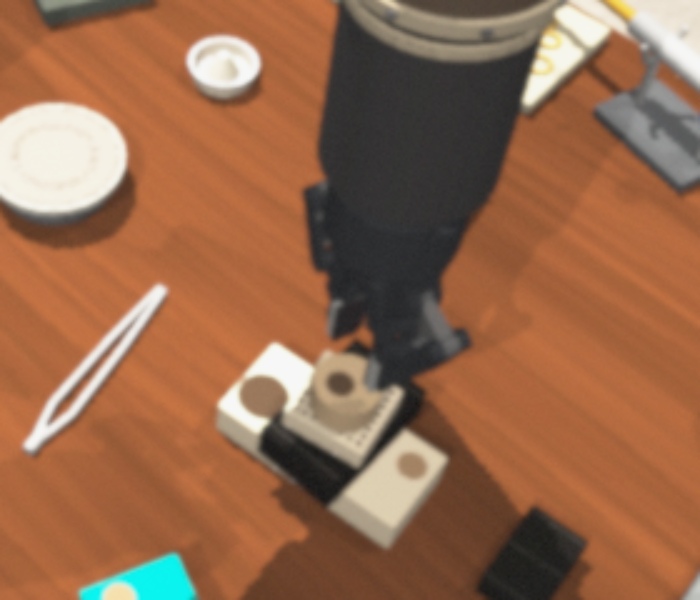

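Emit:
apply_moves --pt "-0.3 0 0.1 -0.003 -0.012 0 1" --pt "-0.2 0 0.1 0 0 0 1" --pt "-0.05 0 0.1 0 0 0 1" --pt "-0.05 0 0.1 0 0 0 1" --pt "-0.05 0 1.1 0 -0.002 0 1" --pt "-0.05 0 1.1 0 -0.002 0 1"

```text
time: 5.02
ee_pos: [0.4389, -0.3151, 0.0891]
ee_rot: [0.003, 0.99, -0.14, -0.001]
force: [0.3, -0.3, 0.1]
gripper_width: 0.0855
```

```bash
python3 - <<'E'
from look import *
plan(arm.read_state(),(.4402,-.3153,.070),73.4)
E
```

```text
t5.02 pos [ 0.4389 -0.3151  0.0891] w 0.0855 F [ 0.3 -0.3  0.1]
tool shift cm [ 0.13 -0.02  1.91]
tilt fix rotvec tool [ 0.0067  0.0013 -0.    ] jaw deg -106.1 q6 1.54
turn about tool z rad 0.009
```

Emit:
apply_moves --pt "0.1 0 1.0 0.006 0 0 1" --pt "0 0 1.1 0 -0.002 0 1" --pt "0 0 0.1 0 -0.002 0 1"

```text
time: 5.27
ee_pos: [0.4378, -0.3145, 0.0614]
ee_rot: [-0.001, 0.99, -0.14, -0.005]
force: [-0.9, 0.3, 0.5]
gripper_width: 0.0855
```

```bash
python3 - <<'E'
from look import *
plan(arm.read_state(),(.4402,-.3153,.070),73.4)
s=arm.snapshot("side"); P,ok=cloud(s)
cv2.imwrite("pics/side2.png",cv2.resize(s["img"][260:400,350:480,::-1],None,fx=4,fy=4))
E
```

```text
t5.27 pos [ 0.4378 -0.3145  0.0614] w 0.0855 F [-0.9  0.3  0.5]
tool shift cm [ 0.24  0.01 -0.86]
tilt fix rotvec tool [-0.0008  0.0102 -0.    ] jaw deg -106.1 q6 1.55
turn about tool z rad 0.009
```

View pics/side2.png

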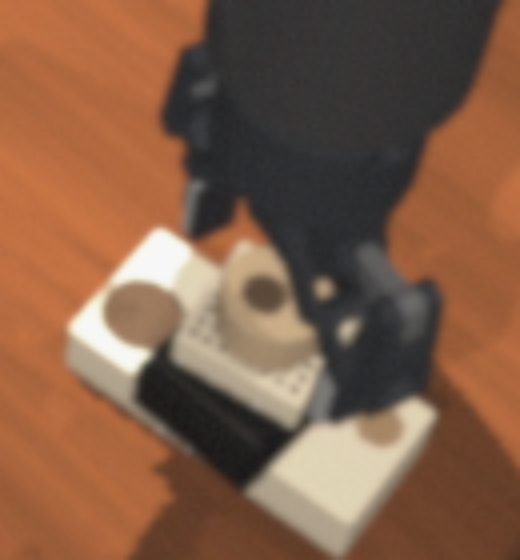

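Emit:
apply_moves --pt "0.2 0 -0.7 0 0.01 0 1" --pt "0 0 0 0 0 0 1"

```text
time: 5.48
ee_pos: [0.4401, -0.3155, 0.0686]
ee_rot: [-0.0, 0.99, -0.14, -0.001]
force: [0.5, -0.7, 0.3]
gripper_width: 0.0854
```

```bash
python3 - <<'E'
from look import *
st,s,P=wlook("w4")
plan(st,(.4402,-.3153,.070),73.4)
Q,ok=cloud(s,s["tool_from_camera"])
m=ok&(abs(Q[...,0])<.014)&(abs(Q[...,1])<.06)&(abs(Q[...,1])>.03)&(Q[...,2]<0)
print("tip z",np.percentile(Q[m][:,2],[90,98,100]))
E
```

```text
t5.48 pos [ 0.4401 -0.3155  0.0686] w 0.0854 F [ 0.5 -0.7  0.3]
tool shift cm [ 0.01 -0.02 -0.14]
tilt fix rotvec tool [-0.0004  0.0016  0.    ] jaw deg -106.1 q6 1.55
turn about tool z rad 0.009
tip z [-0.03603533 -0.01183174 -0.00065179]
```

View pics/w4.png

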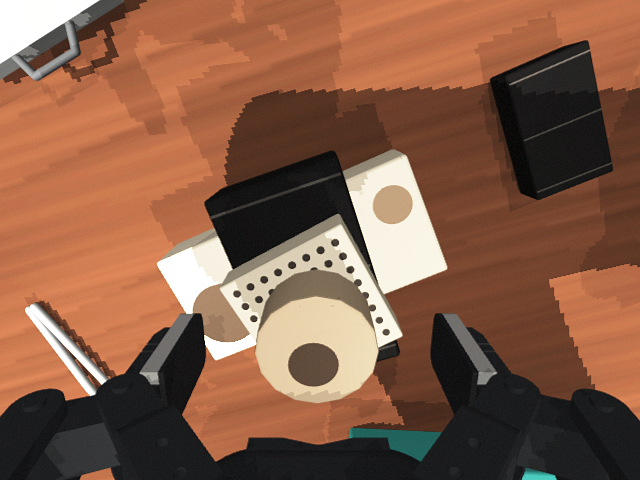

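Emit:
apply_moves --pt "0 0 0 0 0 0 0.3" --pt "0 0 0 0 0 0 0" --pt "0 0 0 0 0 0 -0.3" --pt "0 0 0 0 0 0 -0.3" --pt "0 0 0 0 0 0 -0.3" --force 25

```text
time: 5.95
ee_pos: [0.441, -0.3157, 0.0705]
ee_rot: [-0.0, 0.99, -0.14, 0.001]
force: [0.7, -0.2, -0.1]
gripper_width: 0.0433
```

```bash
python3 - <<'E'
from look import *
st,s,P=wlook("w5")
plan(st,(.4402,-.3153,.070),73.4)
Q,ok=cloud(s,s["tool_from_camera"])
for c in [(u,v) for v in (295,300,310,330) for u in (250,256,380,387)]: print(c,Q[c[1],c[0]].round(4))
E
```

```text
t5.95 pos [ 0.441  -0.3157  0.0705] w 0.0433 F [ 0.7 -0.2 -0.1]
tool shift cm [-0.09 -0.01  0.05]
tilt fix rotvec tool [-0.0006 -0.0022  0.    ] jaw deg -106.1 q6 1.55
turn about tool z rad 0.009
(250, 295) [ 0.009  -0.0276 -0.0091]
(256, 295) [ 0.0094 -0.025  -0.0099]
(380, 295) [ 0.0089  0.0258 -0.009 ]
(387, 295) [-0.0294  0.0441  0.0704]
(250, 300) [ 0.0118 -0.0258 -0.0194]
(256, 300) [ 0.012  -0.0234 -0.0197]
(380, 300) [ 0.0122  0.0239 -0.0201]
(387, 300) [ 0.0127  0.0264 -0.0211]
(250, 310) [ 0.0121 -0.0243 -0.028 ]
(256, 310) [ 0.0115 -0.0224 -0.0268]
(380, 310) [ 0.0124  0.0226 -0.0286]
(387, 310) [ 0.0116  0.0254 -0.027 ]
(250, 330) [ 0.0121 -0.0221 -0.0417]
(256, 330) [ 0.0079 -0.0214 -0.0346]
(380, 330) [ 0.0089  0.0216 -0.0364]
(387, 330) [ 0.0116  0.0231 -0.041 ]
```

View pics/w5.png

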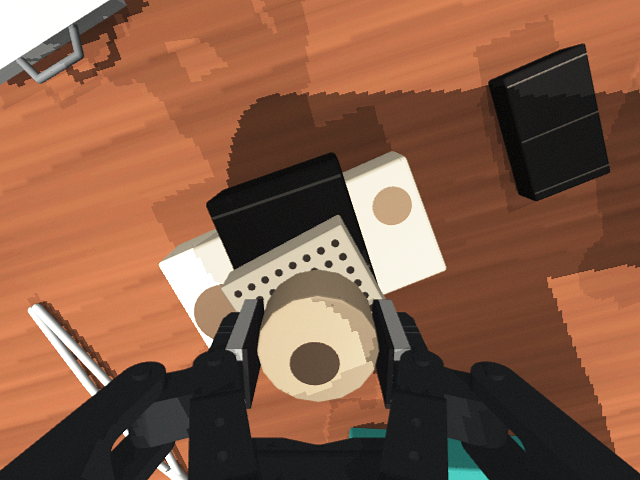

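Emit:
apply_moves --pt "0 0 -0.8 0 0 0 -0.3" --pt "0 0 -1.8 0 0 0 -0.3" --pt "0 0 -2.5 0 0 0 -0.3" --pt "0 0 -2.0 0 0 0 -0.3" --pt "-0.3 -1.2 -0.5 0 0 0 -0.3" --pt "-0.6 -2.4 0 0 0 0 -0.3" --pt "-0.7 -3.4 0 0 0 0 -0.3" --pt "-0.7 -3.4 0 0 0 0 -0.3" --pt "-0.7 -3.4 0 0 0 0 -0.3" --pt "-0.7 -3.4 0 0 0 0 -0.3"

```text
time: 6.83
ee_pos: [0.451, -0.1368, 0.1513]
ee_rot: [-0.001, 0.989, -0.145, 0.0]
force: [1.2, 0.5, -1.5]
gripper_width: 0.0432
```

```bash
python3 - <<'E'
from look import *
plan(arm.read_state(),(.467,.001,.15),73.4)
E
```

```text
t6.83 pos [ 0.451  -0.1368  0.1513] w 0.0432 F [ 1.2  0.5 -1.5]
tool shift cm [ -2.42 -13.66   0.14]
tilt fix rotvec tool [-0.0012  0.0001 -0.    ] jaw deg -106.7 q6 1.16
turn about tool z rad -0.001
```

Emit:
apply_moves --pt "-0.7 -3.4 0 0 0 0 -0.3" --pt "-0.7 -3.4 0 0 0 0 -0.3" --pt "-0.5 -2.8 0 0 0 0 -0.3" --pt "-0.3 -1.6 0 0 0 0 -0.3" --pt "0 -0.5 0 0 0 0 -0.3" --pt "0 0 0 0 0 0 -0.3"

```text
time: 7.33
ee_pos: [0.4608, -0.0051, 0.1522]
ee_rot: [-0.002, 0.99, -0.142, 0.001]
force: [-0.1, 0.4, -0.3]
gripper_width: 0.043
```

```bash
python3 - <<'E'
from look import *
st,s,P=wlook("w6")
plan(st,(.467,.001,.15),73.4)
B=(.39,.54,-.09,.09)
print(rect(P,.024,.04,B))
m=(P[...,2]>.026)&(P[...,2]<.04)&(np.hypot(P[...,0]-.467,P[...,1])<.075)
pt=(P[m][:,:2]*1000).astype(np.float32); print(cv2.minEnclosingCircle(pt), len(pt))
tp=toolpose(st)
Q,ok=cloud(s,s["tool_from_camera"])
k=ok&(abs(Q[...,0])<.03)&(abs(Q[...,1])<.03)&(Q[...,2]>-.025)&(Q[...,2]<.0); print("held",rect(P,st["ee_pos"][2]+.025,st["ee_pos"][2]+.045,(st["ee_pos"][0]-.03,st["ee_pos"][0]+.03,st["ee_pos"][1]-.021,st["ee_pos"][1]+.021)))
E
```

```text
t7.33 pos [ 0.4608 -0.0051  0.1522] w 0.0430 F [-0.1  0.4 -0.3]
tool shift cm [ 0.43 -0.75  0.23]
tilt fix rotvec tool [-0.004  -0.0011 -0.    ] jaw deg -106.3 q6 0.87
turn about tool z rad 0.005
{'c': array([0.4725, 0.0011]), 'wh': array([111. , 103.6]), 'deg': 79.7, 'z': 0.0326, 'n': 16889, 'mean': array([4.743e-01, 4.000e-04, 3.260e-02])}
((468.5845642089844, 1.881731629371643), 56.06947708129883) 16881
held {'c': array([ 0.4603, -0.0051]), 'wh': array([44.5, 42. ]), 'deg': -0.0, 'z': 0.1875, 'n': 11945, 'mean': array([ 0.4638, -0.0051,  0.1871])}
```

View pics/w6.png

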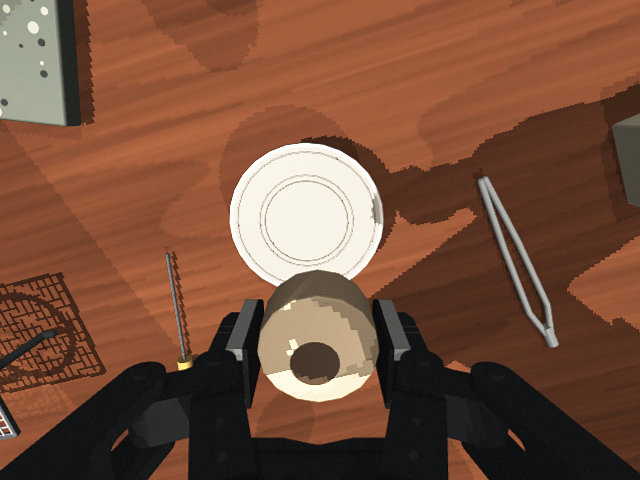

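Emit:
apply_moves --pt "0.3 -0.4 1.5 -0.004 0 0 -0.3" --pt "0.2 -0.4 3.0 0 0 0 -0.3" --pt "0 0 3.0 0 0 0 -0.3" --pt "0 0 2.0 0 0 0 -0.3" --pt "0 0 0.8 0 0 0 -0.3" --pt "0 0 0 0 0 0 -0.3"

```text
time: 7.88
ee_pos: [0.4684, -0.0043, 0.0469]
ee_rot: [-0.001, 0.989, -0.145, 0.002]
force: [-1.3, 0.1, -0.5]
gripper_width: 0.043
```

```bash
python3 - <<'E'
from look import *
plan(arm.read_state(),(.468,.0017,.022),73.4)
E
```

```text
t7.88 pos [ 0.4684 -0.0043  0.0469] w 0.0430 F [-1.3  0.1 -0.5]
tool shift cm [-0.22 -0.56  2.49]
tilt fix rotvec tool [-0.0018 -0.0044  0.    ] jaw deg -106.6 q6 0.86
turn about tool z rad -0.001
```

Emit:
apply_moves --pt "-0.2 -0.3 0.8 -0.002 -0.004 0 -0.3" --pt "0 -0.3 0.8 0 0 0 -0.3" --pt "0 0 0.3 0 0 0 -0.3" --pt "0 0 0 0 0 0 -0.3"

```text
time: 8.22
ee_pos: [0.4685, 0.0002, 0.0272]
ee_rot: [0.0, 0.989, -0.147, 0.0]
force: [-0.7, 0.8, -0.6]
gripper_width: 0.0434
```

```bash
python3 - <<'E'
from look import *
plan(arm.read_state(),(.468,.0017,.022),73.4)
E
```

```text
t8.22 pos [4.685e-01 2.000e-04 2.720e-02] w 0.0434 F [-0.7  0.8 -0.6]
tool shift cm [-0.09 -0.13  0.52]
tilt fix rotvec tool [ 0.0003 -0.0005  0.    ] jaw deg -106.9 q6 0.85
turn about tool z rad -0.004
```

Emit:
apply_moves --pt "-0.1 -0.1 0.3 0 0 0 -0.3" --pt "0 0 0.1 0 0 0 -0.3" --pt "0 0 0 0 0 0 -0.3"

```text
time: 8.47
ee_pos: [0.4687, 0.002, 0.0238]
ee_rot: [-0.0, 0.989, -0.146, 0.001]
force: [0.1, -0.3, -0.7]
gripper_width: 0.043
```

```bash
python3 - <<'E'
from look import *
plan(arm.read_state(),(.468,.0017,.022),73.4)
E
```

```text
t8.47 pos [0.4687 0.002  0.0238] w 0.0430 F [ 0.1 -0.3 -0.7]
tool shift cm [-0.06  0.05  0.18]
tilt fix rotvec tool [-0.001  -0.0022 -0.    ] jaw deg -106.8 q6 0.85
turn about tool z rad -0.004
```

Emit:
apply_moves --pt "0 0 0.15 0 0 0 -0.3" --pt "0 0 0.1 0 0 0 -0.3"

```text
time: 8.63
ee_pos: [0.4692, 0.0022, 0.022]
ee_rot: [-0.001, 0.989, -0.146, 0.002]
force: [-4.7, 0.7, 13.7]
gripper_width: 0.0427
```

Emit:
apply_moves --pt "0 0 -0.05 0 0 0 0.2" --pt "0 0 0 0 0 0 0.5" --pt "0 0 0 0 0 0 1" --pt "0 0 0 0 0 0 1" --pt "0 0 -1.0 0 0 0 1" --pt "0 0 -3.0 0 0 0 1" --pt "0 0 -4.0 0 0 0 1" --pt "0 0 -4.0 0 0 0 1" --pt "0 0 -2.0 0 0 0 1"

```text
time: 9.38
ee_pos: [0.465, 0.0006, 0.1631]
ee_rot: [0.003, 0.989, -0.146, -0.003]
force: [0.5, 0.9, 0.7]
gripper_width: 0.0856
```

```bash
python3 - <<'E'
from look import *
st,s,P=wlook("w7")
plan(st,(.443,-.3141,.16),13)
B=(.39,.54,-.09,.09)
print("round",rect(P,.05,.065,B))
m=(P[...,2]>.026)&(P[...,2]<.04)&(np.hypot(P[...,0]-.467,P[...,1])<.075)
print(cv2.minEnclosingCircle((P[m][:,:2]*1000).astype(np.float32)))
E
```

```text
t9.38 pos [0.465  0.0006 0.1631] w 0.0856 F [0.5 0.9 0.7]
tool shift cm [ 7.   30.76  0.45]
tilt fix rotvec tool [ 0.006   0.0061 -0.    ] jaw deg -106.8 q6 0.85
turn about tool z rad 1.050
round {'c': array([0.4689, 0.0022]), 'wh': array([43.1, 43. ]), 'deg': 86.4, 'z': 0.0574, 'n': 3018, 'mean': array([0.4699, 0.0019, 0.0572])}
((468.4517517089844, 1.791944146156311), 56.04010772705078)
```

View pics/w7.png

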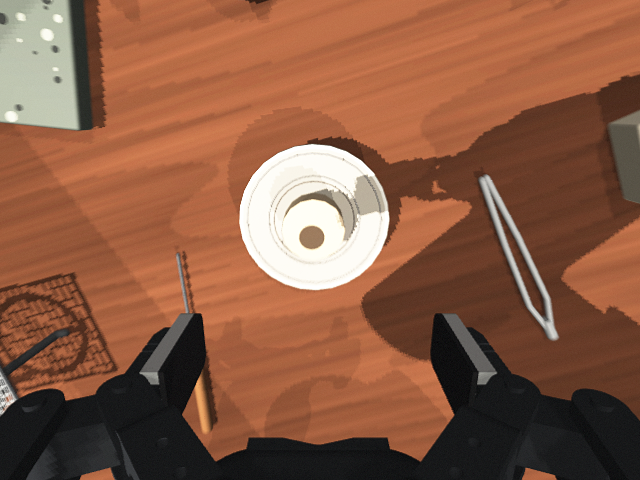

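Emit:
apply_moves --pt "0.5 2.0 0 0.006 0.006 0 1" --pt "0.9 4.0 0 0 0 0 1" --pt "0.9 4.0 0 0 0 0 1" --pt "0.9 4.0 0 0 0 0 1" --pt "0.9 4.0 0 0 0 0 1" --pt "0.9 4.0 0 0 0 0 1" --pt "0.9 4.0 0 0 0 0 1" --pt "0.7 3.0 0 0 0 0 1" --pt "0 0 0 0 0 -0.12 1" --pt "0 0 0 0 0 -0.12 1"

```text
time: 10.27
ee_pos: [0.4488, -0.3057, 0.1691]
ee_rot: [-0.002, 1.0, -0.022, 0.009]
force: [0.0, 0.6, 0.0]
gripper_width: 0.0854
```

Emit:
apply_moves --pt "0 0 0 0 0 -0.12 1" --pt "0 0 0 0 0 -0.12 1" --pt "0 0 0 0 0 -0.04 1" --pt "0 0 0 0 0 0 1"

```text
time: 10.6
ee_pos: [0.4471, -0.3079, 0.1673]
ee_rot: [-0.002, 0.992, 0.126, 0.008]
force: [-0.1, 0.2, 0.6]
gripper_width: 0.0855
```

```bash
python3 - <<'E'
from look import *
st,s,P=wlook("w8")
plan(st,(.443,-.3141,.16),102.9)
B=(.33,.56,-.43,-.2)
for n,lo,hi in [("honey",.072,.09),("char",.055,.07),("magn",.02,.045)]: print(n,rect(P,lo,hi,B))
E
```

```text
t10.60 pos [ 0.4471 -0.3079  0.1673] w 0.0855 F [-0.1  0.2  0.6]
tool shift cm [-0.57  0.5   0.72]
tilt fix rotvec tool [-0.0011 -0.0168 -0.    ] jaw deg -75.5 q6 2.08
turn about tool z rad 0.027
honey {'c': array([ 0.443 , -0.3142]), 'wh': array([56.5, 56. ]), 'deg': 12.9, 'z': 0.0804, 'n': 7072, 'mean': array([ 0.4448, -0.3135,  0.0803])}
char {'c': array([ 0.4789, -0.3117]), 'wh': array([61.4, 40.9]), 'deg': 90.0, 'z': 0.0624, 'n': 3950, 'mean': array([ 0.4837, -0.3099,  0.0624])}
magn {'c': array([ 0.4396, -0.2619]), 'wh': array([66.2, 46.3]), 'deg': 7.5, 'z': 0.0324, 'n': 4775, 'mean': array([ 0.4422, -0.2603,  0.0322])}
```

View pics/w8.png

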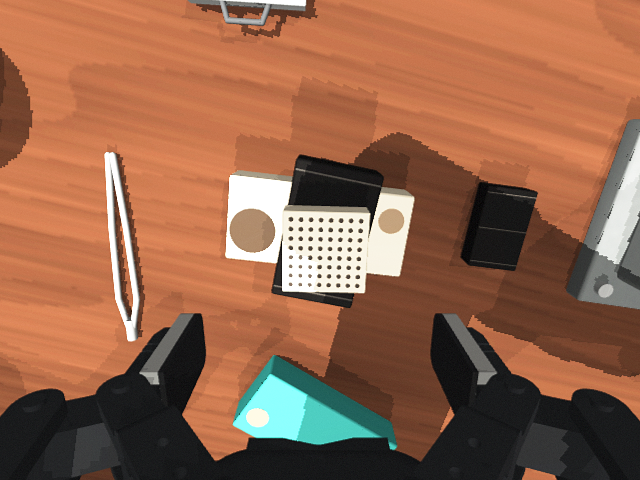

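Emit:
apply_moves --pt "-0.3 0.3 2.0 -0.001 -0.016 0.025 1" --pt "-0.3 0.2 3.0 0 0 0 1" --pt "0 0 2.5 0 0 0 1" --pt "0 0 0.8 0 0 0 1" --pt "0 0 0 0 0 0 1"

```text
time: 11.07
ee_pos: [0.4447, -0.3146, 0.0836]
ee_rot: [0.001, 0.994, 0.107, 0.003]
force: [0.2, -0.3, 0.8]
gripper_width: 0.0853
```

```bash
python3 - <<'E'
from look import *
plan(arm.read_state(),(.443,-.3141,.049),102.9)
E
```

```text
t11.07 pos [ 0.4447 -0.3146  0.0836] w 0.0853 F [ 0.2 -0.3  0.8]
tool shift cm [-0.17 -0.1   3.46]
tilt fix rotvec tool [ 0.0027 -0.0048  0.    ] jaw deg -77.7 q6 2.04
turn about tool z rad -0.010
```

Emit:
apply_moves --pt "-0.1 -0.1 1.2 0.003 -0.004 -0.008 1" --pt "0 0 1.2 0 0 0 1" --pt "0 0 0.4 0 0 0 1" --pt "0 0 0 0 0 0 1"

```text
time: 11.4
ee_pos: [0.4456, -0.3143, 0.0566]
ee_rot: [0.001, 0.994, 0.111, 0.002]
force: [0.2, 0.0, 0.3]
gripper_width: 0.0853
```

```bash
python3 - <<'E'
from look import *
st,s,P=wlook("w9")
plan(st,(.443,-.3141,.049),102.9)
print(rect(P,.072,.09,(.38,.56,-.36,-.26)))
E
```

```text
t11.40 pos [ 0.4456 -0.3143  0.0566] w 0.0853 F [0.2 0.  0.3]
tool shift cm [-0.25 -0.07  0.76]
tilt fix rotvec tool [ 0.0015 -0.003  -0.    ] jaw deg -77.2 q6 2.05
turn about tool z rad -0.002
{'c': array([ 0.4429, -0.3141]), 'wh': array([57.1, 56.4]), 'deg': 12.8, 'z': 0.0804, 'n': 19670, 'mean': array([ 0.4461, -0.3133,  0.0802])}
```

Emit:
apply_moves --pt "-0.2 0 0.5 0 -0.003 0 1" --pt "0 0 0.1 0 0 0 1" --pt "0 0 0 0 0 0 0.5" --pt "0 0 0 0 0 0 0.2" --pt "0 0 0 0 0 0 0.1" --pt "0 0 0 0 0 0 0.1" --force 25

```text
time: 11.95
ee_pos: [0.4457, -0.3155, 0.0538]
ee_rot: [0.002, 0.994, 0.112, 0.002]
force: [0.8, -0.8, -1.3]
gripper_width: 0.0554
```

```bash
python3 - <<'E'
from look import *
st,s,P=wlook("w10")
plan(st,(.443,-.3141,.049),102.9)
s=arm.snapshot("side"); P,ok=cloud(s)
cv2.imwrite("pics/side3.png",cv2.resize(s["img"][260:400,350:480,::-1],None,fx=4,fy=4))
E
```

```text
t11.95 pos [ 0.4457 -0.3155  0.0538] w 0.0554 F [ 0.8 -0.8 -1.3]
tool shift cm [-0.24 -0.19  0.48]
tilt fix rotvec tool [ 0.0045 -0.0043  0.    ] jaw deg -77.2 q6 2.05
turn about tool z rad -0.002
```

View pics/w10.png

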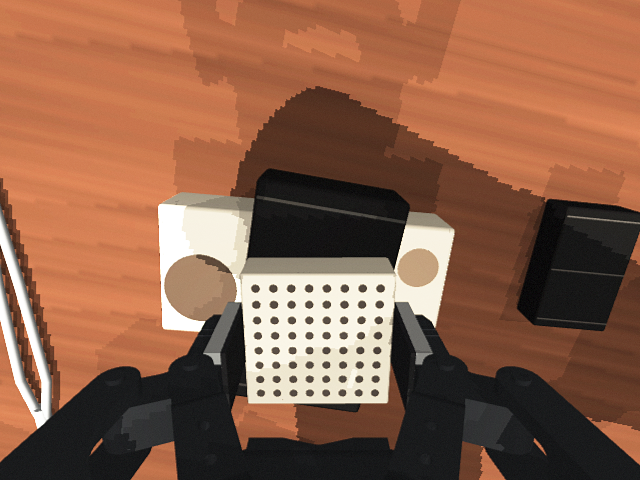

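View pics/side3.png

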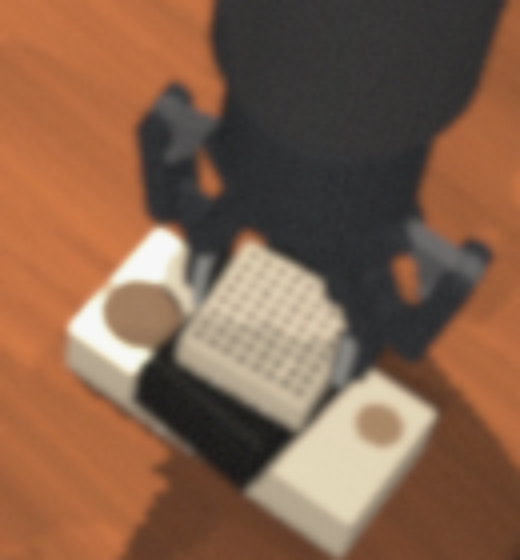

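Emit:
apply_moves --pt "0 0 0 0 0 0 0.5" --pt "-0.1 -0.1 0.5 0.004 -0.004 0 0.6" --pt "-0.1 0 0.3 0 0 0 0.6" --pt "0 0 0 0 0 0 0.6" --force 30

```text
time: 12.38
ee_pos: [0.4435, -0.3149, 0.0451]
ee_rot: [0.0, 0.994, 0.111, 0.0]
force: [-0.7, -0.8, -0.5]
gripper_width: 0.0681
```

```bash
python3 - <<'E'
from look import *
plan(arm.read_state(),(.443,-.3141,.047),102.9)
E
```

```text
t12.38 pos [ 0.4435 -0.3149  0.0451] w 0.0681 F [-0.7 -0.8 -0.5]
tool shift cm [-0.03 -0.09 -0.19]
tilt fix rotvec tool [ 0.0004 -0.0004  0.    ] jaw deg -77.2 q6 2.05
turn about tool z rad -0.002
```

Emit:
apply_moves --pt "0 0 -0.1 0 0 0 0.3" --pt "0 0 0 0 0 0 0.1" --pt "0 0 0 0 0 0 0.1" --pt "0 0 0 0 0 0 0.1" --force 30

```text
time: 12.72
ee_pos: [0.4433, -0.315, 0.046]
ee_rot: [0.0, 0.994, 0.112, -0.0]
force: [0.2, -0.8, -1.0]
gripper_width: 0.0554
```

```bash
python3 - <<'E'
from look import *
st,s,P=wlook("w11")
plan(st,(.443,-.3141,.047),102.9)
E
```

```text
t12.72 pos [ 0.4433 -0.315   0.046 ] w 0.0554 F [ 0.2 -0.8 -1. ]
tool shift cm [-0.01 -0.1  -0.1 ]
tilt fix rotvec tool [ 0.0002  0.0004 -0.    ] jaw deg -77.2 q6 2.05
turn about tool z rad -0.002
```

View pics/w11.png

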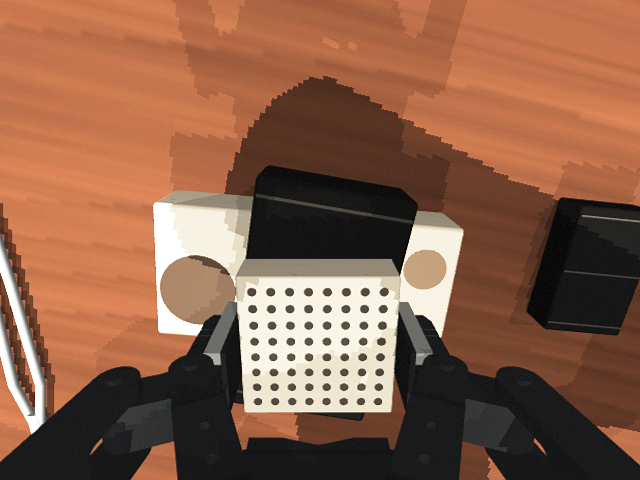

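Emit:
apply_moves --pt "0 0 -0.6 0 0 0 0.1" --pt "0 0 -1.5 0 0 0 0.1" --pt "0 0 -2.5 0 0 0 0.1" --pt "0 0 -2.5 0 0 0 0.1" --pt "0.2 -1.0 -1.5 0 0 0 0.1" --pt "0.5 -2.2 -0.5 0 0 0 0.1" --pt "0.8 -3.4 0 0 0 0 0.1" --pt "0.8 -3.4 0 0 0 0 0.1" --pt "0.8 -3.4 0 0 0 0 0.1" --pt "0.8 -3.4 0 0 0 0 0.1"

```text
time: 13.6
ee_pos: [0.4435, -0.1415, 0.1437]
ee_rot: [-0.0, 0.994, 0.107, -0.001]
force: [0.7, 0.6, -0.6]
gripper_width: 0.0553
```

Emit:
apply_moves --pt "0.8 -3.4 0 0 0 0 0.1" --pt "0.8 -3.4 0 0 0 0 0.1" --pt "0.8 -3.4 0 0 0 0 0.1" --pt "0.8 -3.4 0 0 0 0 0.1" --pt "0.8 -3.4 0 0 0 0 0.1" --pt "0.8 -3.4 0 0 0 0 0.1"

```text
time: 14.1
ee_pos: [0.4449, 0.0779, 0.1479]
ee_rot: [-0.001, 0.994, 0.106, 0.002]
force: [1.3, -0.2, -0.8]
gripper_width: 0.0553
```

```bash
python3 - <<'E'
from look import *
plan(arm.read_state(),(.432,.307,.14),102.9)
E
```

```text
t14.10 pos [0.4449 0.0779 0.1479] w 0.0553 F [ 1.3 -0.2 -0.8]
tool shift cm [  3.58 -22.67   0.85]
tilt fix rotvec tool [-0.002  -0.0044  0.    ] jaw deg -77.8 q6 1.17
turn about tool z rad -0.012
```

Emit:
apply_moves --pt "0.5 -3.4 0 0 -0.004 0 0.1" --pt "0.5 -3.4 0 0 0 0 0.1" --pt "0.5 -3.4 0 0 0 0 0.1" --pt "0.5 -3.4 0 0 0 0 0.1" --pt "0.5 -2.8 0 0 0 0 0.1" --pt "0.4 -2 0 0 0 0 0.1" --pt "0.2 -1.2 0 0 0 0 0.1" --pt "0 -0.5 0 0 0 0 0.1" --pt "0 0 0 0 0 0 0.1"

```text
time: 14.85
ee_pos: [0.429, 0.2979, 0.153]
ee_rot: [-0.003, 0.994, 0.11, 0.002]
force: [-0.2, -0.5, -0.9]
gripper_width: 0.0555
```

```bash
python3 - <<'E'
from look import *
st,s,P=wlook("w12")
plan(st,(.432,.307,.14),102.9)
print(rect(P,.058,.08,(.33,.56,.22,.4)))
z=st["ee_pos"][2]; print("held",rect(P,z+.026,z+.045,(st["ee_pos"][0]-.05,st["ee_pos"][0]+.05,st["ee_pos"][1]-.05,st["ee_pos"][1]+.05)))
E
```

```text
t14.85 pos [0.429  0.2979 0.153 ] w 0.0555 F [-0.2 -0.5 -0.9]
tool shift cm [ 0.49 -0.81  1.31]
tilt fix rotvec tool [-0.0051 -0.0051  0.    ] jaw deg -77.3 q6 0.81
turn about tool z rad -0.004
{'c': array([0.4315, 0.3079]), 'wh': array([104.7, 104.3]), 'deg': -3.7, 'z': 0.068, 'n': 9588, 'mean': array([0.4495, 0.3136, 0.0676])}
held {'c': array([0.4293, 0.2974]), 'wh': array([83.3, 56.7]), 'deg': -77.2, 'z': 0.1875, 'n': 25230, 'mean': array([0.433 , 0.298 , 0.1876])}
```

View pics/w12.png

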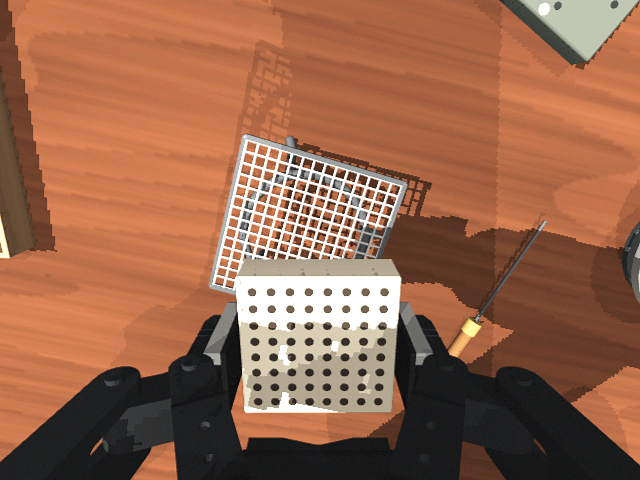

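Emit:
apply_moves --pt "0.3 -0.5 1.5 -0.005 -0.005 0 0.1" --pt "0.2 -0.4 2.5 0 0 0 0.1" --pt "0 0 2.5 0 0 0 0.1" --pt "0 0 1.0 0 0 0 0.1" --pt "0 0 0 0 0 0 0.1"

```text
time: 15.32
ee_pos: [0.4335, 0.3022, 0.0781]
ee_rot: [-0.001, 0.994, 0.108, 0.001]
force: [-0.5, -0.1, -1.5]
gripper_width: 0.0555
```

```bash
python3 - <<'E'
from look import *
plan(arm.read_state(),(.4315,.308,.0515),102.9)
E
```

```text
t15.32 pos [0.4335 0.3022 0.0781] w 0.0555 F [-0.5 -0.1 -1.5]
tool shift cm [-0.08 -0.6   2.66]
tilt fix rotvec tool [-0.0024 -0.0027  0.    ] jaw deg -77.6 q6 0.81
turn about tool z rad -0.009
```

Emit:
apply_moves --pt "-0.1 -0.3 0.8 -0.002 -0.003 0 0.1" --pt "0 -0.3 0.8 0 0 0 0.1" --pt "0 0 0.3 0 0 0 0.1" --pt "0 0 0 0 0 0 0.1"

```text
time: 15.65
ee_pos: [0.4321, 0.3059, 0.0593]
ee_rot: [-0.0, 0.994, 0.106, 0.0]
force: [-0.5, 1.5, -0.2]
gripper_width: 0.0554
```

```bash
python3 - <<'E'
from look import *
plan(arm.read_state(),(.4315,.308,.0515),102.9)
E
```

```text
t15.65 pos [0.4321 0.3059 0.0593] w 0.0554 F [-0.5  1.5 -0.2]
tool shift cm [-0.02 -0.22  0.78]
tilt fix rotvec tool [-0.0008 -0.0004 -0.    ] jaw deg -77.8 q6 0.80
turn about tool z rad -0.013
```

Emit:
apply_moves --pt "0 -0.2 0.4 0 0 0 0.1" --pt "0 0 0.3 0 0 0 0.1" --pt "0 0 0.1 0 0 0 0.1"

```text
time: 15.9
ee_pos: [0.4323, 0.3088, 0.052]
ee_rot: [-0.001, 0.994, 0.106, 0.001]
force: [-1.1, -2.1, 4.5]
gripper_width: 0.0555
```

Emit:
apply_moves --pt "0 0 0.1 0 0 0 0.1"

```text
time: 15.98
ee_pos: [0.4323, 0.3088, 0.0519]
ee_rot: [-0.001, 0.994, 0.107, 0.001]
force: [-8.1, -3.6, 22.9]
gripper_width: 0.0554
```

Contact; release and retreat.

Emit:
apply_moves --pt "0 0 -0.05 0 0 0 0.3" --pt "0 0 0 0 0 0 0.6" --pt "0 0 0 0 0 0 1" --pt "0 0 -0.6 0 0 0 1" --pt "0 0 -2.0 0 0 0 1" --pt "0 0 -3.5 0 0 0 1" --pt "0 0 -4.0 0 0 0 1" --pt "0 0 -1.5 0 0 0 1"

```text
time: 16.65
ee_pos: [0.4306, 0.3066, 0.1707]
ee_rot: [0.002, 0.994, 0.107, -0.001]
force: [0.7, 1.0, 0.4]
gripper_width: 0.0859
```

```bash
python3 - <<'E'
from look import *
st,s,P=wlook("w13")
plan(st,(.443,-.3141,.16),93)
print(rect(P,.058,.076,(.33,.56,.22,.4)))
print("honey",rect(P,.08,.095,(.33,.56,.22,.4)))
E
```

```text
t16.65 pos [0.4306 0.3066 0.1707] w 0.0859 F [0.7 1.  0.4]
tool shift cm [-11.96  60.91   1.36]
tilt fix rotvec tool [ 0.0041  0.0033 -0.    ] jaw deg -77.7 q6 0.79
turn about tool z rad 0.162
{'c': array([0.4314, 0.3077]), 'wh': array([104.8, 104.4]), 'deg': -3.7, 'z': 0.068, 'n': 8938, 'mean': array([0.4371, 0.3086, 0.0676])}
honey {'c': array([0.4327, 0.3085]), 'wh': array([56.1, 56.1]), 'deg': 12.3, 'z': 0.0864, 'n': 7324, 'mean': array([0.4342, 0.3088, 0.0864])}
```

View pics/w13.png

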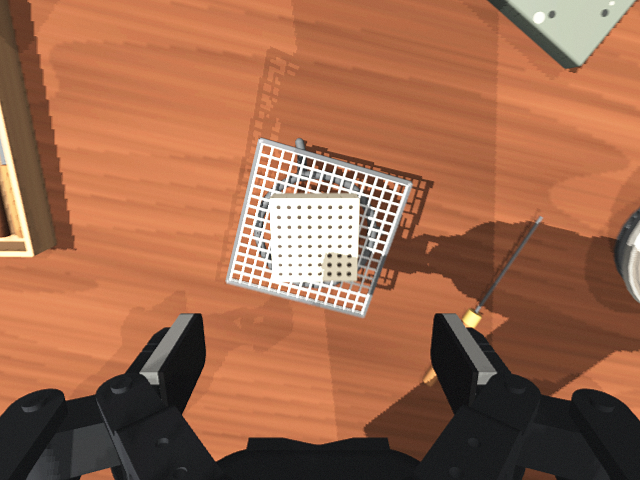

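Emit:
apply_moves --pt "-0.4 2 0 0.004 0.003 0 1" --pt "-0.7 4 0 0 0 0 1" --pt "-0.8 4.0 0 0 0 0 1" --pt "-0.8 4.0 0 0 0 0 1" --pt "-0.8 4.0 0 0 0 0 1" --pt "-0.8 4.0 0 0 0 0 1" --pt "-0.8 4.0 0 0 0 0 1" --pt "-0.8 4.0 0 0 0 0 1" --pt "-0.8 4.0 0 0 0 0 1" --pt "-0.8 4.0 0 0 0 0 1"

```text
time: 17.53
ee_pos: [0.4413, -0.0823, 0.1771]
ee_rot: [-0.005, 0.993, 0.114, 0.008]
force: [1.3, 0.7, -1.4]
gripper_width: 0.0856
```

Emit:
apply_moves --pt "-0.8 4 0 0 0 0 1" --pt "-0.8 4 0 0 0 0 1" --pt "-0.8 4.0 0 0 0 0 1" --pt "-0.8 4.0 0 0 0 0 1" --pt "-0.8 4.0 0 0 0 0 1" --pt "-0.5 2.5 0 0 0 0 1" --pt "0 0 0 0 0 0 1"

```text
time: 18.12
ee_pos: [0.4458, -0.3239, 0.1776]
ee_rot: [-0.004, 0.994, 0.112, 0.011]
force: [0.6, 0.4, 0.3]
gripper_width: 0.0852
```

```bash
python3 - <<'E'
from look import *
st,s,P=wlook("w14")
B=(.33,.56,-.43,-.2)
c=rect(P,.05,.075,B); print(c)
print("magn",rect(P,.02,.045,B))
plan(st,(c["c"][0],c["c"][1],.1),c["deg"]+90)
E
```

```text
{'c': array([ 0.4484, -0.3132]), 'wh': array([99.7, 60.1]), 'deg': 2.9, 'z': 0.0624, 'n': 11239, 'mean': array([ 0.4514, -0.3128,  0.0623])}
magn {'c': array([ 0.4395, -0.2608]), 'wh': array([66.5, 43.9]), 'deg': 6.8, 'z': 0.0324, 'n': 4333, 'mean': array([ 0.4419, -0.2598,  0.0323])}
t18.12 pos [ 0.4458 -0.3239  0.1776] w 0.0852 F [0.6 0.4 0.3]
tool shift cm [ 0.31 -0.94  7.77]
tilt fix rotvec tool [-0.0059 -0.0234  0.    ] jaw deg -77.1 q6 2.09
turn about tool z rad 0.174
```

View pics/w14.png

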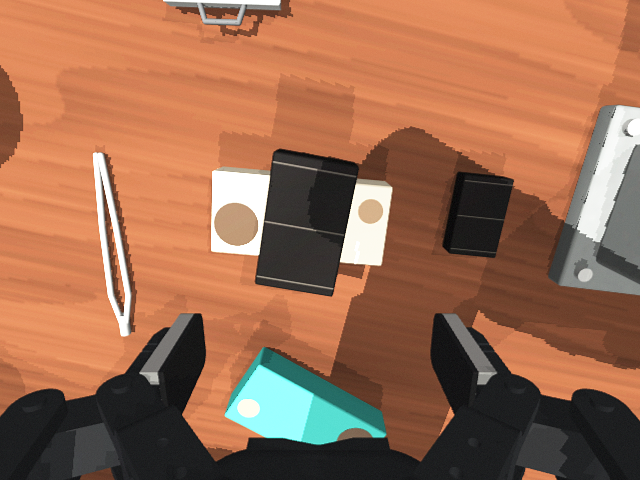

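Emit:
apply_moves --pt "0.3 -0.9 0.5 -0.006 -0.023 0.09 1" --pt "0 0 1.5 0 0 0.085 1" --pt "0 0 2.5 0 0 0 1" --pt "0 0 2.0 0 0 0 1" --pt "0 0 0.5 0 0 0 1" --pt "0 0 0 0 0 0 1"

```text
time: 18.67
ee_pos: [0.4472, -0.3104, 0.1081]
ee_rot: [-0.0, 1.0, 0.02, 0.002]
force: [-0.3, -0.1, -0.4]
gripper_width: 0.0853
```

```bash
python3 - <<'E'
from look import *
plan(arm.read_state(),(.4482,-.3132,.024),92.9)
E
```

```text
t18.67 pos [ 0.4472 -0.3104  0.1081] w 0.0853 F [-0.3 -0.1 -0.4]
tool shift cm [0.07 0.28 8.41]
tilt fix rotvec tool [-0.0001 -0.003  -0.    ] jaw deg -87.7 q6 1.86
turn about tool z rad -0.011
```

Emit:
apply_moves --pt "0.1 0.3 1.5 0 -0.003 -0.01 1" --pt "0 0 2.0 0 0 0 1" --pt "0 0 1.5 0 0 0 1" --pt "0 0 0.3 0 0 0 1" --pt "0 0 0 0 0 0 1"

```text
time: 19.08
ee_pos: [0.4524, -0.3122, 0.06]
ee_rot: [0.002, 1.0, 0.028, 0.003]
force: [0.7, 0.0, 0.7]
gripper_width: 0.0855
```

```bash
python3 - <<'E'
from look import *
st,s,P=wlook("w15")
B=(.38,.56,-.37,-.26)
c=rect(P,.05,.075,B); print(c)
plan(st,(.4482,-.3132,.024),92.9)
E
```

```text
{'c': array([ 0.448 , -0.3133]), 'wh': array([101.2,  60.4]), 'deg': 2.9, 'z': 0.0624, 'n': 28741, 'mean': array([ 0.4542, -0.3129,  0.0622])}
t19.08 pos [ 0.4524 -0.3122  0.06  ] w 0.0855 F [0.7 0.  0.7]
tool shift cm [-0.45  0.06  3.6 ]
tilt fix rotvec tool [ 0.0033 -0.0067 -0.    ] jaw deg -86.8 q6 1.87
turn about tool z rad 0.005
```

View pics/w15.png

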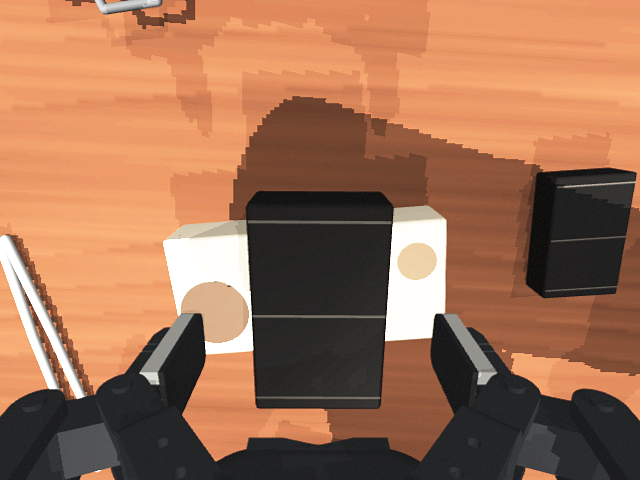

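Emit:
apply_moves --pt "-0.3 0.1 1.0 0.003 -0.006 0 1" --pt "-0.1 0 1.3 0 0 0 1" --pt "0 0 0.6 0 0 0 1" --pt "0 0 0 0 0 0 0.8"

```text
time: 19.47
ee_pos: [0.4516, -0.3144, 0.0344]
ee_rot: [0.001, 1.0, 0.029, 0.004]
force: [-0.5, 0.5, -0.8]
gripper_width: 0.0771
```

```bash
python3 - <<'E'
from look import *
plan(arm.read_state(),(.4482,-.3132,.024),92.9)
E
```

```text
t19.47 pos [ 0.4516 -0.3144  0.0344] w 0.0771 F [-0.5  0.5 -0.8]
tool shift cm [-0.34 -0.14  1.04]
tilt fix rotvec tool [ 0.003  -0.0075 -0.    ] jaw deg -86.7 q6 1.88
turn about tool z rad 0.007
```

Emit:
apply_moves --pt "-0.2 -0.1 0.6 0.003 -0.007 0 0.8" --pt "-0.1 0 0.5 0 0 0 0.8" --pt "0 0 0 0 0 0 0.8"

```text
time: 19.72
ee_pos: [0.449, -0.3139, 0.0237]
ee_rot: [0.0, 1.0, 0.029, 0.001]
force: [-0.5, -0.4, -0.0]
gripper_width: 0.0768
```

```bash
python3 - <<'E'
from look import *
plan(arm.read_state(),(.4482,-.3132,.024),92.9)
E
```

```text
t19.72 pos [ 0.449  -0.3139  0.0237] w 0.0768 F [-0.5 -0.4 -0. ]
tool shift cm [-0.08 -0.07 -0.03]
tilt fix rotvec tool [ 0.0003 -0.001   0.    ] jaw deg -86.7 q6 1.88
turn about tool z rad 0.007
```

Emit:
apply_moves --pt "-0.1 -0.1 0 0 0 0 0.5" --pt "0 0 0 0 0 0 0.2" --pt "0 0 0.05 0 0 0 0.1" --pt "0 0 0 0 0 0 0.1" --pt "0 0 0 0 0 0 0.1" --force 40

```text
time: 20.13
ee_pos: [0.4481, -0.313, 0.024]
ee_rot: [0.0, 1.0, 0.029, 0.001]
force: [-0.1, 0.2, -1.1]
gripper_width: 0.0586
```

```bash
python3 - <<'E'
from look import *
st,s,P=wlook("w16")
plan(st,(.4482,-.3132,.024),92.9)
Q,ok=cloud(s,s["tool_from_camera"])
for c in [(u,v) for v in (295,300,305) for u in (212,220,228,235)]: print(c,Q[c[1],c[0]].round(4))
s=arm.snapshot("side")
cv2.imwrite("pics/side4.png",cv2.resize(s["img"][260:400,350:480,::-1],None,fx=4,fy=4))
E
```

```text
t20.13 pos [ 0.4481 -0.313   0.024 ] w 0.0586 F [-0.1  0.2 -1.1]
tool shift cm [0.   0.02 0.  ]
tilt fix rotvec tool [ 0.0007 -0.0017 -0.    ] jaw deg -86.7 q6 1.88
turn about tool z rad 0.007
(212, 295) [ 0.0085 -0.0431 -0.0085]
(220, 295) [ 0.0087 -0.0397 -0.0088]
(228, 295) [ 0.0222 -0.0294 -0.0368]
(235, 295) [ 0.0232 -0.0266 -0.0388]
(212, 300) [ 0.006  -0.0434 -0.0078]
(220, 300) [ 0.0064 -0.0399 -0.0087]
(228, 300) [ 0.0061 -0.0367 -0.0082]
(235, 300) [ 0.0212 -0.0268 -0.0384]
(212, 305) [ 0.0044 -0.0432 -0.0094]
(220, 305) [ 0.0043 -0.0399 -0.0092]
(228, 305) [ 0.0114 -0.0331 -0.023 ]
(235, 305) [ 0.0195 -0.0268 -0.0387]
```

View pics/w16.png

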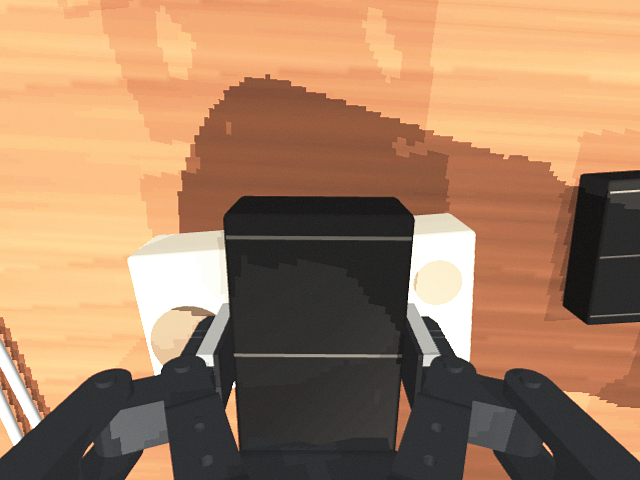

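View pics/side4.png

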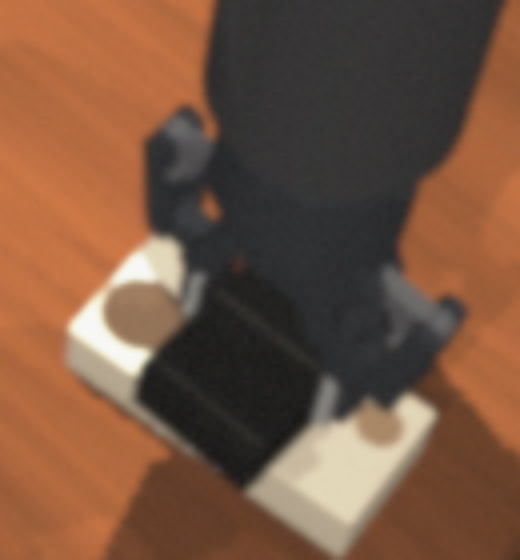

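Emit:
apply_moves --pt "0 0 -0.6 0 0 0 0.1" --pt "0 0 -1.5 0 0 0 0.1" --pt "0 0 -2.5 0 0 0 0.1" --pt "0.4 -0.2 -2.5 0 0 0 0.1" --pt "1.2 -0.6 -1.5 0 0 0 0.1" --pt "2.2 -1.0 -0.5 0 0 -0.05 0.1" --pt "3.0 -1.4 0 0 0 -0.05 0.1" --pt "3.0 -1.4 0 0 0 0 0.1" --pt "2.6 -1.2 0 0 0 0 0.1" --pt "1.6 -0.7 0 0 0 0 0.1"

```text
time: 21.07
ee_pos: [0.5794, -0.2303, 0.1235]
ee_rot: [-0.0, 0.997, 0.078, 0.001]
force: [-0.3, -1.1, -0.2]
gripper_width: 0.0592
```

Emit:
apply_moves --pt "0.8 -0.4 0 0 0 0 0.1" --pt "0 0 0 0 0 0 0.1"

```text
time: 21.23
ee_pos: [0.59, -0.2227, 0.1238]
ee_rot: [-0.0, 0.997, 0.079, 0.001]
force: [-0.5, -0.6, -1.7]
gripper_width: 0.0593
```

```bash
python3 - <<'E'
from look import *
st,s,P=wlook("w17")
plan(st,(.644,-.2105,.1),98.5)
z=st["ee_pos"][2]; print("held",rect(P,z+.03,z+.045,(.5,.8,-.35,-.1)))
m=(P[...,2]>-.01)&(P[...,2]<.03)
print("tray",rect(P,.005,.03,(.54,.75,-.3,-.12)))
E
```

```text
t21.23 pos [ 0.59   -0.2227  0.1238] w 0.0593 F [-0.5 -0.6 -1.7]
tool shift cm [ 5.52 -0.34  2.4 ]
tilt fix rotvec tool [-0.0006 -0.0021 -0.    ] jaw deg -80.9 q6 1.78
turn about tool z rad 0.010
held {'c': array([ 0.5942, -0.2225]), 'wh': array([93.3, 86.9]), 'deg': 9.1, 'z': 0.1624, 'n': 42548, 'mean': array([ 0.6019, -0.2212,  0.1624])}
tray {'c': array([ 0.6658, -0.2053]), 'wh': array([108. ,  82.3]), 'deg': 11.0, 'z': 0.0086, 'n': 19339, 'mean': array([ 0.6646, -0.2058,  0.0096])}
```

View pics/w17.png

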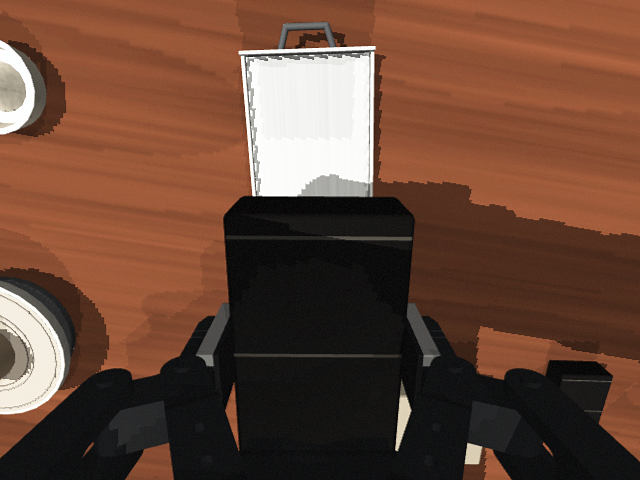

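```bash
python3 - <<'E'
from h import *
s=pickle.load(open("w17.pkl","rb")); st=s["st"]; P,ok=wristcloud(s,st); P[~ok]=-9
t=pickle.load(open("top0.pkl","rb")); Pt,okt=cloud(t); Pt[~okt]=-9
for nm,X in (("wrist",P),("top",Pt)):
    m=(X[...,2]>.004)&(X[...,2]<.024)&(X[...,0]>.55)&(X[...,0]<.76)&(X[...,1]>-.29)&(X[...,1]<-.13)
    q=X[m][:,:2]-np.array([.644,-.2105])
    for a in (7,8,9,10):
        A=np.radians(a); u=q@[np.cos(A),np.sin(A)]; v=q@[-np.sin(A),np.cos(A)]
        # long-side edge straightness: v extents by u bins
        out=[]
        for lo in np.arange(-.06,.08,.02):
            k=(u>lo)&(u<lo+.02)
            if k.sum()>20: out.append((round(lo+.01,2),*(np.percentile(v[k],[1,99])*1000).round(1)))
        k=abs(v)<.006; kk=(abs(v)>.02)&(abs(v)<.035)
        print(nm,a,[tuple(map(float,o)) for o in out],"u",(np.array([u[kk].min(),u[kk].max()])*1000).round(1))
E
```

```text
wrist 7 [(-0.03, -40.6, 39.6), (-0.01, -40.2, 40.4), (0.01, -38.6, 41.9), (0.03, -37.0, 43.4), (0.05, -36.0, 44.5), (0.07, -35.0, 22.2)] u [-30.9  71.1]
wrist 8 [(-0.03, -40.2, 39.8), (-0.01, -40.1, 40.7), (0.01, -38.8, 41.7), (0.03, -37.6, 42.7), (0.05, -36.9, 43.7), (0.07, -36.0, 31.8)] u [-30.3  66.8]
wrist 9 [(-0.03, -39.8, 40.1), (-0.01, -39.9, 40.9), (0.01, -39.0, 41.5), (0.03, -38.1, 42.2), (0.05, -37.7, 42.8), (0.07, -37.0, 37.6)] u [-30.4  63.3]
wrist 10 [(-0.03, -39.7, 40.5), (-0.01, -39.6, 41.0), (0.01, -39.1, 41.2), (0.03, -38.5, 41.6), (0.05, -38.6, 41.9), (0.07, -37.7, 38.9)] u [-30.9  62.8]
top 7 [(-0.05, -43.2, 38.1), (-0.03, -42.7, 39.5), (-0.01, -41.2, 41.6), (0.01, -39.9, 55.9), (0.03, -40.2, 43.6), (0.05, -37.0, 44.5), (0.07, -62.3, 45.5)] u [-72.1 107.2]
top 8 [(-0.05, -42.2, 38.9), (-0.03, -42.1, 39.9), (-0.01, -40.9, 41.6), (0.01, -39.9, 43.0), (0.03, -41.1, 43.8), (0.05, -41.3, 43.6), (0.07, -57.3, 44.9)] u [-72.6 107.6]
top 9 [(-0.05, -41.4, 39.6), (-0.03, -41.3, 40.4), (-0.01, -40.5, 41.7), (0.01, -39.9, 41.7), (0.03, -41.0, 48.6), (0.05, -42.2, 42.7), (0.07, -58.9, 43.7)] u [-73.1 108. ]
top 10 [(-0.05, -40.5, 40.4), (-0.03, -40.9, 40.8), (-0.01, -40.1, 41.7), (0.01, -40.2, 41.4), (0.03, -40.0, 48.0), (0.05, -43.1, 41.8), (0.07, -61.6, 43.2)] u [-73.6  85.8]
```

Emit:
apply_moves --pt "1.5 0 0 0 -0.002 -0.024 0.1" --pt "2.2 0 0 0 0 0 0.1" --pt "1.4 -0.1 1.0 0 0 0 0.1" --pt "0.4 -0.3 2.0 0 0 0 0.1" --pt "0 0 2.5 0 0 0 0.1" --pt "0 0 0.8 0 0 0 0.1" --pt "0 0 0 0 0 0 0.1"

```text
time: 21.87
ee_pos: [0.6389, -0.2126, 0.0581]
ee_rot: [-0.001, 0.996, 0.089, -0.001]
force: [0.1, -0.6, -0.9]
gripper_width: 0.059
```

```bash
python3 - <<'E'
from look import *
plan(arm.read_state(),(.645,-.209,0),100.5)
E
```

```text
t21.87 pos [ 0.6389 -0.2126  0.0581] w 0.0590 F [ 0.1 -0.6 -0.9]
tool shift cm [ 0.67 -0.23  5.81]
tilt fix rotvec tool [-0.0019  0.0018 -0.    ] jaw deg -79.8 q6 1.78
turn about tool z rad -0.005
```

Emit:
apply_moves --pt "0.5 -0.2 1.0 -0.002 0 0 0.1" --pt "0.2 0 1.5 0 0 0 0.1" --pt "0 0 0.5 0 0 0 0.1" --pt "0 0 0 0 0 0 0.1"

```text
time: 22.2
ee_pos: [0.6453, -0.2105, 0.0281]
ee_rot: [0.001, 0.996, 0.088, -0.001]
force: [-0.5, 0.2, -0.3]
gripper_width: 0.0589
```

```bash
python3 - <<'E'
from look import *
st,s,P=wlook("w18")
plan(st,(.645,-.209,0),100.5)
E
```

```text
t22.20 pos [ 0.6453 -0.2105  0.0281] w 0.0589 F [-0.5  0.2 -0.3]
tool shift cm [-0.   -0.16  2.81]
tilt fix rotvec tool [ 0.0011  0.0012 -0.    ] jaw deg -79.9 q6 1.77
turn about tool z rad -0.007
```

View pics/w18.png

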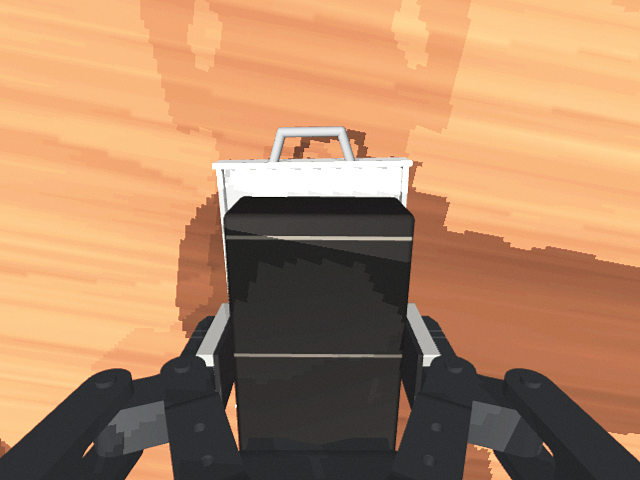

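Emit:
apply_moves --pt "0 -0.2 1.0 0 0 0 0.1" --pt "0 0 0.9 0 0 0 0.1" --pt "0 0 0.3 0 0 0 0.1" --pt "0 0 0 0 0 0 0.1"

```text
time: 22.58
ee_pos: [0.6466, -0.2087, 0.0075]
ee_rot: [0.001, 0.996, 0.088, 0.002]
force: [-0.1, -0.3, -1.7]
gripper_width: 0.0595
```

```bash
python3 - <<'E'
from look import *
plan(arm.read_state(),(.645,-.209,0),100.5)
E
```

```text
t22.58 pos [ 0.6466 -0.2087  0.0075] w 0.0595 F [-0.1 -0.3 -1.7]
tool shift cm [-0.17  0.    0.74]
tilt fix rotvec tool [ 0.0025 -0.0033 -0.    ] jaw deg -79.9 q6 1.77
turn about tool z rad -0.006
```

Emit:
apply_moves --pt "-0.1 0 0.4 0.002 -0.003 0 0.1" --pt "0 0 0.2 0 0 0 0.1" --pt "0 0 0.1 0 0 0 0.1"

```text
time: 22.83
ee_pos: [0.6458, -0.2089, 0.0003]
ee_rot: [0.0, 0.996, 0.088, 0.0]
force: [-0.2, 0.2, -1.4]
gripper_width: 0.0593
```

Emit:
apply_moves --pt "0 0 0.1 0 0 0 0.1"

```text
time: 22.92
ee_pos: [0.6458, -0.2089, -0.0002]
ee_rot: [0.0, 0.996, 0.089, 0.0]
force: [-4.9, 2.5, 11.5]
gripper_width: 0.0592
```

Emit:
apply_moves --pt "0 0 -0.05 0 0 0 0.5" --pt "0 0 0 0 0 0 0.8" --pt "0 0 0 0 0 0 1" --pt "0 0 -0.6 0 0 0 1" --pt "0 0 -2.0 0 0 0 1" --pt "0 0 -3.5 0 0 0 1" --pt "0 0 -4.0 0 0 0 1" --pt "0 0 -3.5 0 0 0 1" --pt "0 0 -1 0 0 0 1"

```text
time: 23.67
ee_pos: [0.6437, -0.2092, 0.1505]
ee_rot: [0.0, 0.996, 0.088, -0.003]
force: [0.8, 0.1, 0.6]
gripper_width: 0.0855
```

```bash
python3 - <<'E'
from look import *
st,s,P=wlook("w19")
plan(st,(.445,-.315,.16),97)
print("char",rect(P,.03,.045,(.54,.75,-.3,-.12)))
X=P; m=(X[...,2]>.004)&(X[...,2]<.028)&(X[...,0]>.55)&(X[...,0]<.76)&(X[...,1]>-.29)&(X[...,1]<-.13)
q=X[m][:,:2]-np.array([.645,-.209]); A=np.radians(10.5); u=q@[np.cos(A),np.sin(A)]; v=q@[-np.sin(A),np.cos(A)]
kk=(abs(v)>.02)&(abs(v)<.035); k=abs(u)<.04
print(np.percentile(u[kk],[0.2,99.8])*1000,np.percentile(v[k],[.5,99.5])*1000)
E
```

```text
t23.67 pos [ 0.6437 -0.2092  0.1505] w 0.0855 F [0.8 0.1 0.6]
tool shift cm [-21.43   6.91  -0.81]
tilt fix rotvec tool [-0.0002  0.0066  0.    ] jaw deg -79.9 q6 1.77
turn about tool z rad 0.055
char {'c': array([ 0.6464, -0.2091]), 'wh': array([99.9, 60.2]), 'deg': 9.6, 'z': 0.0384, 'n': 11460, 'mean': array([ 0.6497, -0.2086,  0.0384])}
[-61.08396707  61.17447232] [-41.36982085  40.68534436]
```

View pics/w19.png

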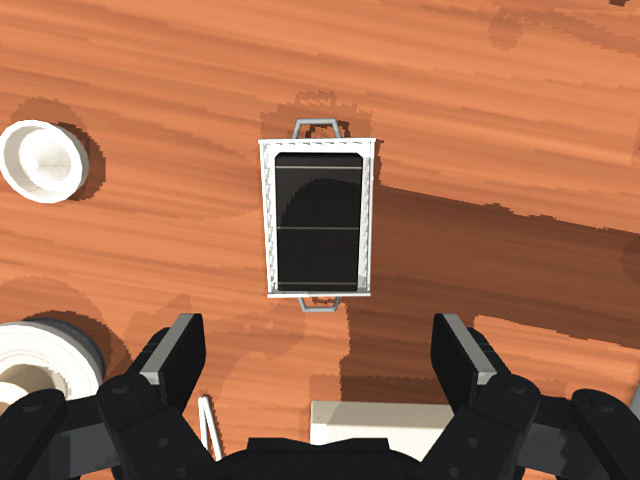

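Emit:
apply_moves --pt "-1.5 0.5 -0.2 0 0.006 0.1 1" --pt "-3.7 0.9 0 0 0 0.12 1" --pt "-3.8 0.4 0 0 0 0.12 1" --pt "-3.9 0 0 0 0 0.12 1" --pt "-3.6 -0.5 0 0 0 0.12 1" --pt "-2.5 -0.5 0 0 0 0.12 1" --pt "0 0 0 0 0 0.12 1" --pt "0 0 0 0 0 0.12 1" --pt "0 0 0 0 0 0.12 1" --pt "0 0 0 0 0 0.12 1"

```text
time: 24.55
ee_pos: [0.4559, -0.1944, 0.1577]
ee_rot: [-0.003, 0.867, -0.498, 0.007]
force: [0.4, -0.5, -0.6]
gripper_width: 0.0853
```

```bash
python3 - <<'E'
from look import *
plan(arm.read_state(),(.445,-.315,.16),7)
E
```

```text
t24.55 pos [ 0.4559 -0.1944  0.1577] w 0.0853 F [ 0.4 -0.5 -0.6]
tool shift cm [ 9.87  7.02 -0.23]
tilt fix rotvec tool [-0.0121 -0.0082  0.    ] jaw deg -149.8 q6 0.53
turn about tool z rad 0.406
```

Emit:
apply_moves --pt "0 0 0 -0.01 -0.008 0.12 1" --pt "0 0 0 0 0 0.12 1" --pt "0 0 0 0 0 0.12 1" --pt "0 0 0 0 0 0.04 1" --pt "3.5 0.8 0 0 0 0 1" --pt "3.5 0.8 0 0 0 0 1" --pt "3.5 0.8 0 0 0 0 1" --pt "1.0 0.2 0 0 0 0 1" --pt "0 0 0 0 0 0 1"

```text
time: 25.3
ee_pos: [0.4433, -0.3143, 0.1623]
ee_rot: [-0.004, 0.744, -0.668, 0.004]
force: [-0.6, 0.7, 0.2]
gripper_width: 0.0852
```

```bash
python3 - <<'E'
from look import *
st,s,P=wlook("w20")
B=(.36,.56,-.43,-.2)
c=rect(P,.02,.045,B); print("magn",c)
plan(st,(c["c"][0],c["c"][1],.1),c["deg"]+90)
E
```

```text
magn {'c': array([ 0.4459, -0.3089]), 'wh': array([139.9,  66.1]), 'deg': -82.3, 'z': 0.0324, 'n': 15412, 'mean': array([ 0.4465, -0.3145,  0.0323])}
t25.30 pos [ 0.4433 -0.3143  0.1623] w 0.0852 F [-0.6  0.7  0.2]
tool shift cm [-0.51 -0.25  6.24]
tilt fix rotvec tool [-0.0112 -0.0007  0.    ] jaw deg -173.8 q6 0.37
turn about tool z rad -0.026
```

View pics/w20.png

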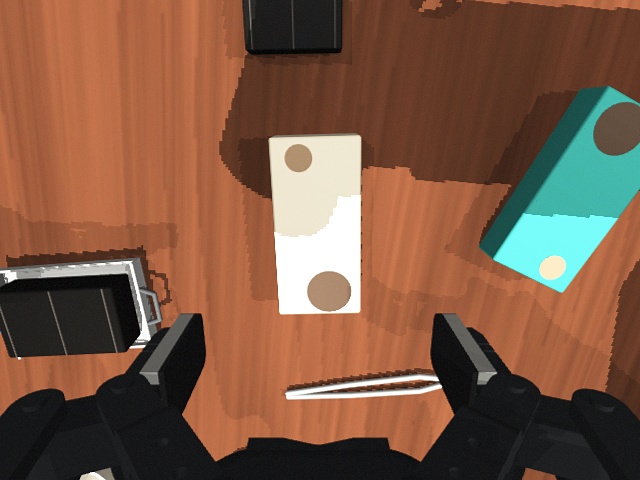

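Emit:
apply_moves --pt "-0.5 -0.2 1.5 -0.011 0 -0.026 1" --pt "0 0 3.0 0 0 0 1" --pt "0 0 3.0 0 0 0 1" --pt "0 0 2.0 0 0 0 1" --pt "0 0 0.8 0 0 0 1" --pt "0 0 0 0 0 0 1"

```text
time: 25.85
ee_pos: [0.4476, -0.305, 0.0596]
ee_rot: [-0.001, 0.754, -0.657, 0.004]
force: [0.3, 0.5, -0.4]
gripper_width: 0.0853
```

```bash
python3 - <<'E'
from look import *
plan(arm.read_state(),(.4459,-.3089,-.014),7.7)
E
```

```text
t25.85 pos [ 0.4476 -0.305   0.0596] w 0.0853 F [ 0.3  0.5 -0.4]
tool shift cm [0.34 0.28 7.36]
tilt fix rotvec tool [-0.0072 -0.0038  0.    ] jaw deg -172.2 q6 0.37
turn about tool z rad 0.002
```

Emit:
apply_moves --pt "0.3 0.2 1.2 -0.007 -0.004 0 1" --pt "0 0 1.6 0 0 0 1" --pt "0 0 1.0 0 0 0 1" --pt "0 0 0 0 0 0 1"

```text
time: 26.18
ee_pos: [0.4493, -0.3078, 0.0233]
ee_rot: [-0.001, 0.755, -0.656, 0.002]
force: [-0.5, 0.4, 0.3]
gripper_width: 0.0855
```

```bash
python3 - <<'E'
from look import *
st,s,P=wlook("w21")
plan(st,(.4459,-.3089,-.014),7.7)
E
```

```text
t26.18 pos [ 0.4493 -0.3078  0.0233] w 0.0855 F [-0.5  0.4  0.3]
tool shift cm [0.05 0.37 3.73]
tilt fix rotvec tool [-0.0045 -0.002  -0.    ] jaw deg -172.0 q6 0.38
turn about tool z rad 0.005
```

View pics/w21.png

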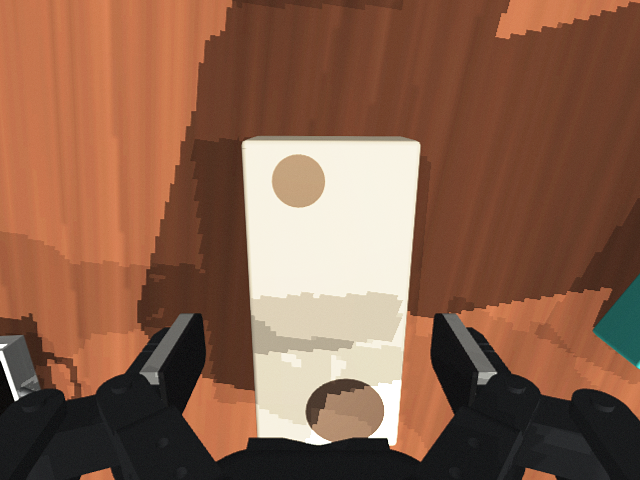

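Emit:
apply_moves --pt "0 0.4 0.3 -0.004 -0.002 0.004 1" --pt "0 0 1.0 0 0 0 1" --pt "0 0 1.2 0 0 0 1" --pt "0 0 0.3 0 0 0 1" --pt "0 0 0 0 0 0 1"

```text
time: 26.65
ee_pos: [0.4478, -0.3097, -0.0025]
ee_rot: [-0.001, 0.753, -0.658, 0.003]
force: [0.1, -0.6, 0.1]
gripper_width: 0.0854
```

```bash
python3 - <<'E'
from look import *
plan(arm.read_state(),(.4459,-.3089,-.014),7.7)
E
```

```text
t26.65 pos [ 0.4478 -0.3097 -0.0025] w 0.0854 F [ 0.1 -0.6  0.1]
tool shift cm [-0.11  0.19  1.14]
tilt fix rotvec tool [-0.006  -0.0029  0.    ] jaw deg -172.2 q6 0.38
turn about tool z rad 0.001
```

Emit:
apply_moves --pt "-0.1 0.2 0.7 -0.006 -0.003 0 1" --pt "0 0 0.5 0 0 0 0.8" --pt "0 0 0 0 0 0 0.8"

```text
time: 26.9
ee_pos: [0.4461, -0.3092, -0.0148]
ee_rot: [-0.0, 0.753, -0.658, 0.0]
force: [0.2, -0.5, 0.1]
gripper_width: 0.0771
```

```bash
python3 - <<'E'
from look import *
plan(arm.read_state(),(.4459,-.3089,-.014),7.7)
E
```

```text
t26.90 pos [ 0.4461 -0.3092 -0.0148] w 0.0771 F [ 0.2 -0.5  0.1]
tool shift cm [-0.03  0.01 -0.08]
tilt fix rotvec tool [-0.0005 -0.0002  0.    ] jaw deg -172.2 q6 0.38
turn about tool z rad 0.001
```

Emit:
apply_moves --pt "0 0 0 0 0 0 0.5" --pt "0 0 0 0 0 0 0.2" --pt "0 0 0 0 0 0 0.2" --pt "0 0 0 0 0 0 0.2" --pt "0 0 0 0 0 0 0.2" --force 60

```text
time: 27.32
ee_pos: [0.4457, -0.309, -0.0147]
ee_rot: [-0.0, 0.753, -0.658, -0.0]
force: [-0.3, 0.3, -2.0]
gripper_width: 0.065
```

```bash
python3 - <<'E'
from look import *
st,s,P=wlook("w22")
plan(st,(.4459,-.3089,-.014),7.7)
E
```

```text
t27.32 pos [ 0.4457 -0.309  -0.0147] w 0.0650 F [-0.3  0.3 -2. ]
tool shift cm [-0.01 -0.02 -0.07]
tilt fix rotvec tool [0.0001 0.0002 0.    ] jaw deg -172.2 q6 0.38
turn about tool z rad 0.001
```

View pics/w22.png

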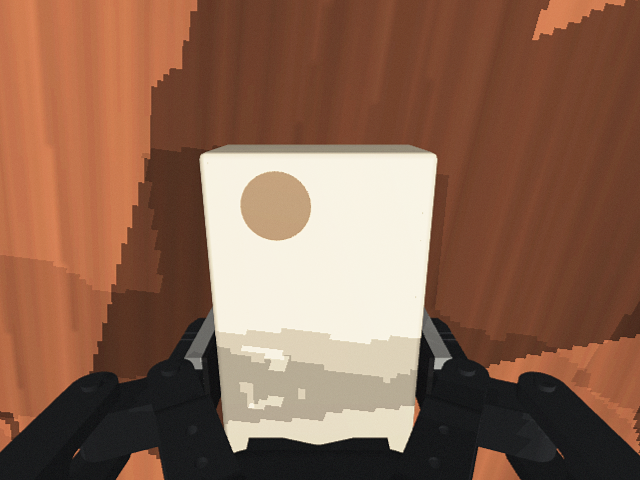

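Emit:
apply_moves --pt "0 0 -0.5 0 0 0 0.2" --pt "0 0 -1.4 0 0 0 0.2" --pt "0 0 -2.5 0 0 0 0.2" --pt "0 0 -3.0 0 0 0 0.2" --pt "0 0 -3.0 0 0 0 0.2" --pt "-0.6 -0.4 -2.0 0 0 0 0.2" --pt "-1.6 -0.9 -0.8 0 0 0 0.2" --pt "-2.5 -1.5 0 0 0 0 0.2" --pt "-3.0 -1.7 0 0 0 0 0.2" --pt "-3.0 -1.7 0 0 0 0 0.2"

```text
time: 28.2
ee_pos: [0.4901, -0.195, 0.1258]
ee_rot: [0.0, 0.75, -0.661, -0.002]
force: [1.4, -0.9, -3.2]
gripper_width: 0.0655
```

Emit:
apply_moves --pt "-3.0 -1.7 0 0 0 0 0.2" --pt "-3.0 -1.7 0 0 0 0 0.2" --pt "-3.0 -1.7 0 0 0 0 0.2" --pt "-3.0 -1.7 0 0 0 0 0.2" --pt "-3.0 -1.7 0 0 0 0 0.2" --pt "-3.0 -1.7 0 0 0 0 0.2" --pt "-3.0 -1.7 0 0 0 0 0.2" --pt "-2.4 -1.4 0 0 0 0 0.2"

```text
time: 28.87
ee_pos: [0.5942, 0.0676, 0.1305]
ee_rot: [-0.002, 0.75, -0.662, -0.001]
force: [2.0, -0.8, -2.1]
gripper_width: 0.0654
```

```bash
python3 - <<'E'
from look import *
plan(arm.read_state(),(.661,.208,.12),157.1)
E
```

```text
t28.87 pos [0.5942 0.0676 0.1305] w 0.0654 F [ 2.  -0.8 -2.1]
tool shift cm [-13.1   -8.38   1.11]
tilt fix rotvec tool [-0.0009  0.0037  0.    ] jaw deg -172.8 q6 -0.31
turn about tool z rad 0.525
```

Emit:
apply_moves --pt "-2.4 -1.6 0 0 0.003 0 0.2" --pt "-2.4 -1.5 0 0 0 0 0.2" --pt "-1.8 -1.2 0 0 0 0.05 0.2" --pt "-0.9 -0.6 0 0 0 0.09 0.2" --pt "0 0 0 0 0 0.1 0.2" --pt "0 0 0 0 0 0.1 0.2" --pt "0 0 0 0 0 0.1 0.2" --pt "0 0 0 0 0 0.05 0.2" --pt "0 0 0 0 0 0 0.2"

```text
time: 29.62
ee_pos: [0.6345, 0.1604, 0.1301]
ee_rot: [-0.001, -0.561, 0.828, 0.001]
force: [-0.7, -1.1, -2.1]
gripper_width: 0.065
```

```bash
python3 - <<'E'
from look import *
st,s,P=wlook("w23")
plan(st,(.661,.208,.12),157.1)
c=rect(P,.012,.03,(.5,.82,.05,.35)); print("slab",c)
z=st["ee_pos"][2]; e=st["ee_pos"]; print("held",rect(P,z+.04,z+.056,(e[0]-.12,e[0]+.12,e[1]-.12,e[1]+.12)))
E
```

```text
t29.62 pos [0.6345 0.1604 0.1301] w 0.0650 F [-0.7 -1.1 -2.1]
tool shift cm [-5.4  -0.69  1.  ]
tilt fix rotvec tool [ 0.0028 -0.0008  0.    ] jaw deg 158.2 q6 -0.92
turn about tool z rad 0.019
slab {'c': array([0.7953, 0.0771]), 'wh': array([54.1, 49.4]), 'deg': 90.0, 'z': 0.0281, 'n': 5926, 'mean': array([0.7935, 0.075 , 0.0261])}
held {'c': array([0.6293, 0.1438]), 'wh': array([103.9,  92.8]), 'deg': 68.5, 'z': 0.1771, 'n': 64452, 'mean': array([0.6261, 0.1364, 0.1771])}
```

View pics/w23.png

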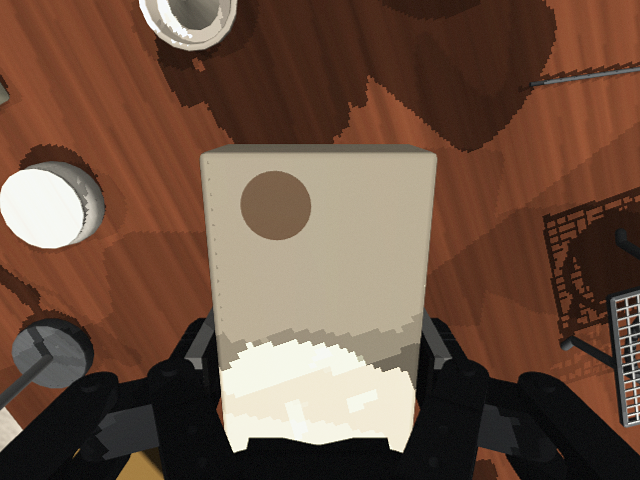

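Emit:
apply_moves --pt "-1.0 -0.2 0 0.003 0 0.019 0.2" --pt "-2.0 -0.3 0 0 0 0 0.2" --pt "-1.6 -0.2 0.8 0 0 0 0.2" --pt "-0.6 0 1.8 0 0 0 0.2" --pt "-0.2 0 2.4 0 0 0 0.2" --pt "0 0 2.0 0 0 0 0.2" --pt "0 0 0.8 0 0 0 0.2" --pt "0 0 0 0 0 0 0.2"

```text
time: 30.33
ee_pos: [0.6632, 0.2108, 0.0489]
ee_rot: [0.001, -0.56, 0.829, -0.0]
force: [-0.0, -0.5, -2.8]
gripper_width: 0.0653
```

```bash
python3 - <<'E'
from look import *
plan(arm.read_state(),(.6618,.208,.005),157.1)
s=arm.snapshot("top"); P,ok=cloud(s); P[~ok]=-9
cv2.imwrite("pics/top1.png",cv2.resize(s["img"][100:300,130:330,::-1],None,fx=3,fy=3))
E
```

```text
t30.33 pos [0.6632 0.2108 0.0489] w 0.0653 F [-0.  -0.5 -2.8]
tool shift cm [0.32 0.03 4.39]
tilt fix rotvec tool [-0.0011  0.0012  0.    ] jaw deg 158.1 q6 -0.97
turn about tool z rad 0.017
```

View pics/top1.png

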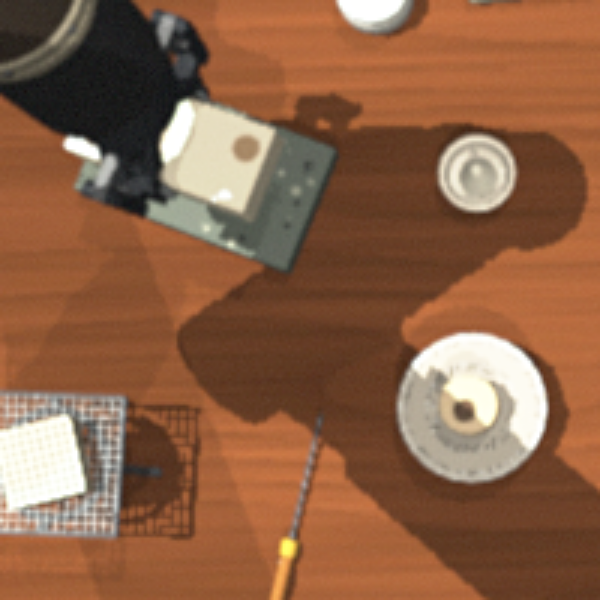

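Aligned over the slab. Lowering.

Emit:
apply_moves --pt "0.2 0 1.0 0 0 0.017 0.2" --pt "0.1 0 1.5 0 0 0 0.2" --pt "0 0 0.6 0 0 0 0.2" --pt "0 0 0 0 0 0 0.2"

```text
time: 30.72
ee_pos: [0.6646, 0.2086, 0.0207]
ee_rot: [0.004, -0.552, 0.834, -0.001]
force: [0.3, 1.0, -2.5]
gripper_width: 0.0651
```

```bash
python3 - <<'E'
from look import *
plan(arm.read_state(),(.6618,.208,.005),157.1)
E
```

```text
t30.72 pos [0.6646 0.2086 0.0207] w 0.0651 F [ 0.3  1.  -2.5]
tool shift cm [0.18 0.25 1.57]
tilt fix rotvec tool [-0.0052  0.0057 -0.    ] jaw deg 157.0 q6 -0.99
turn about tool z rad -0.002
```

Emit:
apply_moves --pt "0.1 0.2 0.6 -0.005 0.006 0 0.2" --pt "0.1 0 0.6 0 0 0 0.2" --pt "0 0 0.1 0 0 0 0.2" --pt "0 0 0 0 0 0 0.2"

```text
time: 31.05
ee_pos: [0.6632, 0.2078, 0.0091]
ee_rot: [0.001, -0.552, 0.834, -0.0]
force: [0.3, 0.4, -2.0]
gripper_width: 0.065
```

```bash
python3 - <<'E'
from look import *
plan(arm.read_state(),(.6618,.208,.005),157.1)
E
```

```text
t31.05 pos [0.6632 0.2078 0.0091] w 0.0650 F [ 0.3  0.4 -2. ]
tool shift cm [0.04 0.14 0.41]
tilt fix rotvec tool [-0.002   0.0017  0.    ] jaw deg 157.0 q6 -0.99
turn about tool z rad -0.002
```

Emit:
apply_moves --pt "0 0.1 0.25 -0.002 0.002 0 0.2" --pt "0 0 0.15 0 0 0 0.2"

```text
time: 31.22
ee_pos: [0.6628, 0.2085, 0.0057]
ee_rot: [0.0, -0.552, 0.834, -0.0]
force: [0.3, 0.3, -2.8]
gripper_width: 0.0652
```

Emit:
apply_moves --pt "0 0 0.1 0 0 0 0.2"

```text
time: 31.3
ee_pos: [0.6629, 0.2085, 0.0054]
ee_rot: [0.001, -0.552, 0.834, -0.0]
force: [-3.4, -1.0, 8.5]
gripper_width: 0.0652
```

Emit:
apply_moves --pt "0 0 -0.05 0 0 0 0.5" --pt "0 0 0 0 0 0 0.8" --pt "0 0 0 0 0 0 1" --pt "0 0 -0.6 0 0 0 1" --pt "0 0 -2.0 0 0 0 1" --pt "0 0 -3.5 0 0 0 1" --pt "0 0 -4.0 0 0 0 1" --pt "0 0 -4.0 0 0 0 1" --pt "0 0 -2.5 0 0 0 1" --pt "0 0 0 0 0 0 1"

```text
time: 32.13
ee_pos: [0.6632, 0.2079, 0.1818]
ee_rot: [0.0, -0.552, 0.834, -0.001]
force: [1.5, 0.2, 0.6]
gripper_width: 0.0851
```

```bash
python3 - <<'E'
from look import *
st,s,P=wlook("w24")
plan(st,(.661,.208,.12),157.1)
c=rect(P,.013,.028,(.5,.82,.05,.35)); print("slab",c)
print("magn",rect(P,.044,.06,(.5,.82,.05,.35)))
E
```

```text
t32.13 pos [0.6632 0.2079 0.1818] w 0.0851 F [1.5 0.2 0.6]
tool shift cm [0.07 0.23 6.18]
tilt fix rotvec tool [-0.0027 -0.0006  0.    ] jaw deg 157.0 q6 -0.99
turn about tool z rad -0.001
slab {'c': array([0.6622, 0.2084]), 'wh': array([179.9, 104.2]), 'deg': 67.1, 'z': 0.0203, 'n': 10734, 'mean': array([0.65  , 0.1852, 0.0203])}
magn {'c': array([0.6642, 0.2089]), 'wh': array([139.7,  66.2]), 'deg': 67.0, 'z': 0.0523, 'n': 15597, 'mean': array([0.6622, 0.204 , 0.0523])}
```

View pics/w24.png

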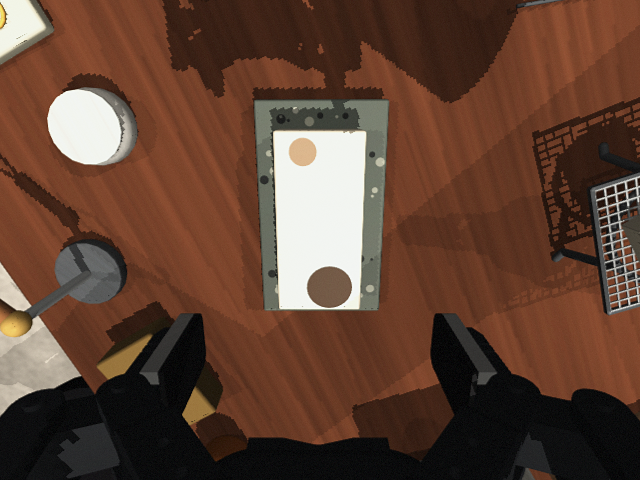

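Emit:
apply_moves --pt "0 0 -1 0 0 0 1" --pt "0 0 0 0 0 0 1" --pt "0 0 0 0 0 0 1"

```text
time: 32.43
ee_pos: [0.6619, 0.2076, 0.1908]
ee_rot: [-0.0, -0.552, 0.834, -0.001]
force: [-1.2, -0.1, -0.6]
gripper_width: 0.0852
```

```bash
python3 - <<'E'
from look import *
s=arm.snapshot("top"); P,ok=cloud(s); P[~ok]=-9
cv2.imwrite("pics/top2.png",s["img"][:,:,::-1])
print("round",rect(P,.05,.065,(.4,.54,-.07,.07)))
print("turnt",rect(P,.026,.04,(.38,.56,-.09,.09)))
print("honey",rect(P,.08,.095,(.36,.52,.22,.4)))
print("char",rect(P,.03,.045,(.54,.75,-.3,-.12)))
E
```

```text
round {'c': array([0.466 , 0.0013]), 'wh': array([42.8, 40.9]), 'deg': 43.8, 'z': 0.0565, 'n': 302, 'mean': array([0.4659, 0.0012, 0.0566])}
turnt {'c': array([0.4655, 0.001 ]), 'wh': array([109.9, 109.7]), 'deg': 88.7, 'z': 0.032, 'n': 1566, 'mean': array([4.654e-01, 3.000e-04, 3.200e-02])}
honey {'c': array([0.4307, 0.3073]), 'wh': array([58.5, 56.2]), 'deg': -77.8, 'z': 0.0857, 'n': 695, 'mean': array([0.4304, 0.3064, 0.0857])}
char {'c': array([ 0.6433, -0.2101]), 'wh': array([100.8,  60.5]), 'deg': 9.4, 'z': 0.0377, 'n': 1141, 'mean': array([ 0.6425, -0.2098,  0.0377])}
```

View pics/top2.png

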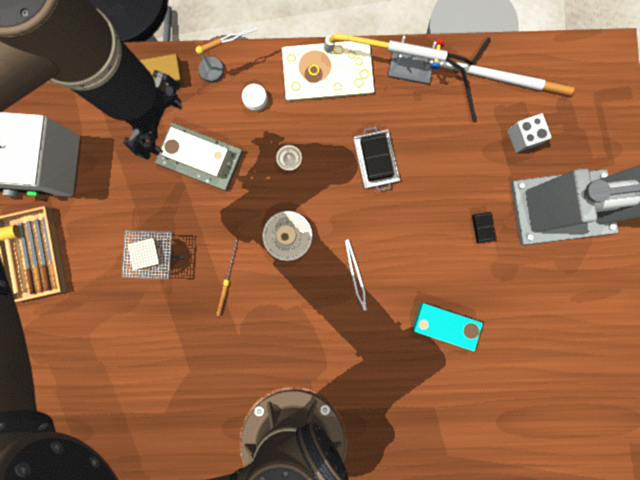

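The top view shows all four blocks on their places: round block at (287,236), tile at (145,254), charcoal at (377,158) and white block at (197,152). The small charcoal at (483,228) and the turquoise block at (447,327) have not moved. Handing in.

```bash
python3 -c "
from plant import arm
print(arm.job_done())"
```

```text
the job is handed in; nothing more can be done
None
```

I took the pile apart from the top down and placed all four blocks, handing in at about 32.5 s. The job gave no verdict, so the checks below are my own camera measurements.

| Block | Place | Distance from middle | Height and alignment |
|---|---|---|---|
| Round block | turntable | about 0.5 mm | top at 57 mm, as expected |
| Honeycomb tile | mesh on tripod | about 1.5 mm | top at 86 mm, as expected |
| Charcoal (the larger, 100 × 60 mm) | tray floor | about 1.5 mm | top at 38 mm, about 1° off the tray's length |
| White block | granite slab | about 2 mm | top at 52 mm, within 0.2° of the slab's length |

All four lay flat, and the gripper was open and clear of everything. The turquoise block and the small charcoal block were left untouched.

**What failed or disagreed:**
- **Fingertips:** they measured about 13–31 mm behind the TCP, depending on the opening, not 25 mm ahead as stated. My first grasp therefore closed above the round block without touching it. I went by the measured offset from then on.
- **Honeycomb grip:** the first grip was too shallow, so I released it and gripped again lower before lifting.
- **Cameras:** the top and wrist cameras differed by up to about 3 mm, so I mainly used the wrist camera. The slab was out of its view, so I placed the white block by a corrected top-camera position and checked it afterwards with the wrist camera. The arm hid the slab from my last top-camera measurement, so that wrist check is its last one.

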